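# Load the conservator's lever press

### The arm

A 6-joint arm with a two-finger parallel gripper is mounted at the origin on the work surface. World frame = base frame: x ahead of the robot, y to its left, z up, the work surface at z = 0. Lengths are in mm, angles in degrees, forces in N, time in s.
With the tool pointing down it reaches from about 350 to 850 mm from the base axis. Payload 8.1 kg.
Tool frame: the origin (TCP) lies between the finger pads; the fingertips stand 22 mm ahead of it and the grasp point (between the pads) lies 3 mm ahead of it; z points along the fingers, y is the direction in which the jaws open and shut (so a half turn about z gives the same grasp; the last joint's range is limited). The gripper opens to 85 mm and grips with 20 to 120 N. Pads are 22 mm wide; open, the fingers measure 114 mm over their backs; the gripper's body (76 mm by 85 mm) begins 54 mm behind the grasp point. The pads swing forward as they close: fully open they stand 13 mm farther back than shut.
Start: joints at [65.523, 7.471, 85.268, -0, 87.261, -4.893], TCP at [201.089, 565.304, 253.292] pointing down, gripper open.
Joint ranges: [-169.43, 169.43], [-51.17, 129.36], [1.28, 143.12], [-76.62, 256.62], [0, 156.53], [-152.29, 152.29]. Speed limits (degrees/s): [136.94, 136.94, 159.86, 180, 180, 180].

### API

Orientations are given as [roll, pitch, yaw] about the fixed x, y, z axes, in that order (R = Rz(yaw) Ry(pitch) Rx(roll)).
In Python, from bench import r gives the robot as it stands.
- The arm moves only by the tool drive_tool, never from a script. Its argument "moves" is a list of rows, each a list of 2 entries, a list of its own where there are three numbers: the shift along the world's x, y, z in mm, then the turn about the world's z in degrees. A call has exactly 8 rows; each row is the pose to reach, as a shift and turn from the pose commanded when the call began; what a row does not reach only later rows make up. A row lasts 1/12 s, in which the tool goes at most 41.7 mm and 7.16 degrees, less where a joint would pass 70% of its speed; a pose out of reach is approached as far as the arm can. A call with a gripper value outside its range is refused whole. "fingers" is the finger opening in mm, from 0 to 85.4, set as the call begins (left out, the last holds). The fingers move at their own pace and stop on an object; "squeeze" is the grip in N (left out, the last holds). Time passes only in rows, so rows that repeat a pose let the fingers close, or fill a call up. It gives the time, the measured TCP pose, the force and the opening at its end, in the units of the state.
- r.sense(): the state, without advancing time (a new reading comes with each control period).
- r.snapshot(name): name is "scene" or "top"; returns a dict with "pixels" (384x512x3 uint8, red, green, blue), "camera_matrix" (3x3 intrinsics, pixels), "xyz" and "orientation" of the camera in the world. Camera axes: x right, y down, z forward; pixel columns grow to the right and rows downward; lengths in mm; the calibration is good to about 2 mm. A picture is of the moment at which its call begins. There is no depth.
- r.hand_in(): hands the job in, once; it reports no verdict.
The state is a dict: "time": time; "joint_pos": joint angles; "qd": joint speeds; "joint_efforts": joint torques, N m; "tool_pos": TCP position; "tcp_rot": TCP orientation; "ft_force": force on the tool from outside, world axes, zero at the start; "wrist_torque": the same for the moment, N m; "finger_gap": finger opening in mm.
Only numpy, scipy, OpenCV 4.12 (cv2) and the standard library are available. Lean on these libraries where they do the work, as an engineer would, in place of code of your own. Each camera call takes 0.05 s, during which the arm holds its last target.

### The job

Put the freshly glued plywood backing boards into the lever press to dry flat: raise the press lever fully so that it stays up, lift the metal platen off its two guide rods and lay it on the cork mat, then lower every plywood board on the bench over the two rods so that they lie flat on one another on the bed. Put the platen back over the rods on top of them, and bring the lever down so that its foot presses on the platen; leave the other things on the bench where they are.

Things in the scene. Friction and masses are not known exactly. Their poses are not given: they have to be found in the camera images.
- press: Heavy fixed bench lever press: grey base plate 235 x 200 mm, 15 mm thick (x = -72 to +163 mm), with a steel bed and two upright guide rods; behind the bed (x = +98 to +142 mm) a head of two grey cheeks, 54 mm wide, 155 mm high, carries the lever. Origin: on the table under the bed's middle; x from the bed towards the head, y along the bed from rod to rod, z up.
- press_bed (a point): Middle of the top face of the bed, 40 mm above the table. The bed is 36 mm wide (x) and 186 mm long (y): narrower than boards and platen, so fingers can reach down on both sides of them
- rod_right (a point): Tip of the guide rod on the -y side of the press, 75 mm from the bed's middle: 12 mm diameter, tapered over the last 10 mm, tip 170 mm above the table
- rod_left (a point): Tip of the guide rod on the +y side of the press, 75 mm from the bed's middle, otherwise alike
- lever_hinge (a point): Hinge point of the lever in the head: 120 mm behind the bed's middle (press +x), 135 mm above the table; the hinge axis runs along press y. The hinge is damped: the lever, about 0.9 kg, sinks by itself in one to two seconds when let go below upright
- lever (a joint): Angle of the pressing lever (rad): 0 level, reaching from the hinge forwards (press -x) over the bed; grows as it is raised; 1.57 upright; it stops at 1.8, leaning back, and stays there by its own weight. The foot meets the bare platen on the bed at about -0.37, the platen on two boards at -0.12, on three at 0.00; lower stop -0.45.
- lever_grip (a point): Middle of the black crank handle at the lever's free end, 200 mm from the hinge along the lever and 45 mm to the +y side of it: a round sleeve of 18 mm diameter, 62 mm long, parallel to press y (14 to 76 mm from the lever's centre line), that turns freely on its pin, so it can be pinched from above and led round as the lever swings
- foot: Foot of the lever: a rubber roller of 28 mm diameter, 36 mm long along y, that turns freely under the lever. Origin: its centre, 120 mm from the hinge along the lever and 21 mm below the lever's centre line. A round steel weight of 60 mm diameter sits on top of the lever above it
- platen: Aluminium platen of the press: bare metal plate 54 x 190 mm, 18 mm thick, 0.5 kg. Two 16 mm through holes on its long centre line, 75 mm either side of the middle. Origin: centre of its underside; x across the width, y along the length, z up; both ends alike. At the start it lies on the bed over the two rods, under the lever's foot.
- corkmat: Thin cork mat 70 x 200 mm, 3 mm thick, fixed on the bench, where the platen is laid. Origin: centre of its underside; its long side is y
- board1: Plywood backing board 54 x 190 mm, 14 mm thick, about 0.11 kg, flat on the bench (two or three are present). Two 16 mm through holes on its long centre line, 75 mm either side of the middle. Origin: centre of its underside; x across the width, y along the length, z up; both ends alike.
- board2: Plywood backing board 54 x 190 mm, 14 mm thick, about 0.11 kg, flat on the bench (two or three are present). Two 16 mm through holes on its long centre line, 75 mm either side of the middle. Origin: centre of its underside; x across the width, y along the length, z up; both ends alike.
- board3: Plywood backing board 54 x 190 mm, 14 mm thick, about 0.11 kg, flat on the bench (two or three are present). Two 16 mm through holes on its long centre line, 75 mm either side of the middle. Origin: centre of its underside; x across the width, y along the length, z up; both ends alike.
- jar: Bystander, to be left alone: closed glass storage jar with a black lid, 68 mm across, 110 mm tall. Origin: centre of its underside
- bowl: Bystander, to be left alone: blue glazed bowl, 140 mm across, 55 mm tall. Origin: centre of its underside
- inkpot: Bystander, to be left alone: small amber glass jar with a black lid, 52 mm across, 50 mm tall. Origin: centre of its underside
- dish: Bystander, to be left alone: flat dark wooden dish, 120 mm across, 18 mm tall. Origin: centre of its underside
- inkstone: Bystander, to be left alone: flat black slab 130 x 90 x 19 mm. Origin: centre of its underside
- roundel: Bystander, to be left alone: brown carved round medallion, 80 mm across, 28 mm tall. Origin: centre of its underside
- brush: Bystander, to be left alone: paint brush, 190 mm long, lying flat. Origin: its middle
Things that resemble listed ones, but are neither listed nor needed, are in the scene too. What is shaped like the board1 but red is not meant.

How it is judged (in metres and radians):
On the way, in this order (a step that is already met when the one before it is completed fails the run):
1. the lever is raised past upright (value of joint lever above 1.6 rad), for 0.2 s.
2. the platen lies flat on the cork mat (horizontal distance between platen and corkmat below 0.04 m and z of platen in the frame of corkmat below 0.01 m and angle between platen's own z axis and vertical below 0.06 rad and linear speed of platen below 0.02 m/s), for 0.2 s.
3. every board present lies flat on the bed over both rods (horizontal distance between each of board1, board2, board3 and press_bed below 0.006 m and angle between the y axis of each of board1, board2, board3 and the y axis of press, either way round below 0.05 rad and angle between the z axis of each of board1, board2, board3 and the z axis of press, either way round below 0.035 rad and linear speed of each of board1, board2, board3 below 0.02 m/s and z of each of board1, board2, board3 in the frame of press below 0.086 m), for 0.2 s.
4. the platen lies flat on the boards over both rods (all of step 3 and horizontal distance between platen and press_bed below 0.006 m and angle between the y axis of platen and the y axis of press, either way round below 0.05 rad and angle between the z axis of platen and the z axis of press, either way round below 0.035 rad and linear speed of platen below 0.02 m/s and z of platen in the frame of press below 0.087 m and z of each of board1, board2, board3 in the frame of platen below -0.009 m), for 0.2 s.
5. the lever is down and its foot presses on the platen (all of step 4 and contact force between foot and platen above 2 N and value of joint lever below 0.15 rad), for 0.3 s.
At the end, for the whole second after the job is handed in: Every plywood board present lies flat on the press bed over both guide rods (middle within 6 mm of the bed's middle, tilted under 2 degrees), the platen lies flat over the rods on top of all of them, and the lowered lever's foot presses on the platen with more than 2 N; all at rest (all of step 5); the robot touches nothing.
It fails at once if one of the bystanders (jar, bowl, inkpot, dish, inkstone, roundel, brush) is pushed more than 4 cm from its place (distance of any of jar, bowl, inkpot, dish, inkstone, roundel, brush from where it was at the start of the episode above 0.04 m).
Of board1, board2, board3 only 2 to 3 are there at a start; the rules pass over those that are not, and their reading is None.
At some moment in a run one of board1, board2, board3 may be knocked a few centimetres aside while the robot is not near it.
Once in a run the grip may slacken for a moment while it holds something.
It also fails if it takes over 210 s, if anything falls off the work surface, if the arm or the gripper's body presses on something with over 40 N, if the wrist force passes 120 N, or if a joint passes its speed limit or range.

## Working session

There is one attempt and no reset: what is moved stays moved. The work goes in short steps, Python scripts to look and compute and a tool call to move; the robot and the scene stay as the last step left them, time stands still between calls to the robot, and variables do not carry over. Pictures are saved under pics/ and viewed, and the job is handed in when it is done.

Besides the shell and the picture viewer there is one more tool, called after ">>>" as name([rows], argument=value, ...), one row to a line, values as JSON. drive_tool: Moves the arm, as the interface text tells. Its arguments: {"type":"object","properties":{"moves":{"type":"array","items":{"type":"array"}},"fingers":{"type":"number"},"squeeze":{"type":"number"}},"required":["moves"]}

```bash
ls; mkdir -p pics; cat > h.py <<'E'
import numpy as np, cv2, json
from bench import r
from scipy.spatial.transform import Rotation as R
def snap(n,f):
    s=r.snapshot(n); cv2.imwrite(f'pics/{f}.png',s['pixels'][:,:,::-1]); 
    np.savez(f'pics/{f}.npz',p=s['pixels'],K=np.array(s['camera_matrix']),t=np.array(s['xyz']),o=np.array(s['orientation'])); return s
def load(f):
    d=np.load(f'pics/{f}.npz'); return d
def Rm(o):
    o=np.array(o); 
    return o if o.shape==(3,3) else R.from_euler('xyz',o,degrees=True).as_matrix()
def ray(d,u,v):
    K=d['K']; q=np.linalg.inv(K)@np.array([u,v,1.]); return d['t'],Rm(d['o'])@q
def pl(d,u,v,z):
    t,q=ray(d,u,v); return t+q*(z-t[2])/q[2]
def proj(d,P):
    c=Rm(d['o']).T@(np.array(P,float)-d['t']); p=d['K']@c; return p[:2]/p[2]
E
python3 - <<'E'
from h import *
print({k:np.round(v,2) for k,v in r.sense().items()})
for n in('scene','top'):
    s=snap(n,n+'0'); print(s['camera_matrix'],s['xyz'],s['orientation'])
    cv2.imwrite(f'pics/{n}0b.png',cv2.resize(s['pixels'][:,:,::-1],(800,600),interpolation=cv2.INTER_CUBIC))
E
```

```text
pics
{'time': np.float64(0.0), 'joint_pos': array([65.52,  7.52, 85.33, -0.  , 87.26, -4.89]), 'qd': array([-0.03, -0.13,  0.03,  0.01, -0.06,  0.05]), 'joint_efforts': array([-0.000e+00, -5.694e+01, -5.005e+01, -0.000e+00,  2.000e-02,
        0.000e+00]), 'tool_pos': array([200.88, 564.82, 252.22]), 'tcp_rot': array([-1.7989e+02, -1.0000e-02,  1.6042e+02]), 'ft_force': array([-0.16, -0.55, -0.59]), 'wrist_torque': array([-0.08,  0.02,  0.02]), 'finger_gap': np.float64(85.15)}
[[362.62832274   0.         252.75128831]
 [  0.         362.62832274 189.82116406]
 [  0.           0.           1.        ]] [1109.39149312 -280.25267067 1051.65665668] [-143.34258318    0.93970329   61.63769069]
[[396.5015252    0.         254.72841648]
 [  0.         396.5015252  194.47079236]
 [  0.           0.           1.        ]] [ 363.45993162    8.28386053 1369.059453  ] [-173.35844081    1.18378913  -91.48020188]
```

View pics/top0b.png

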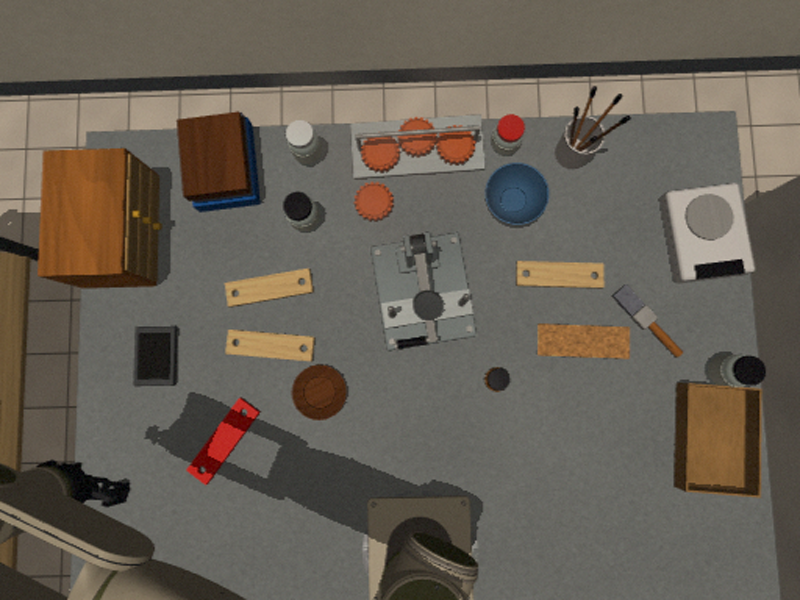

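View pics/scene0b.png

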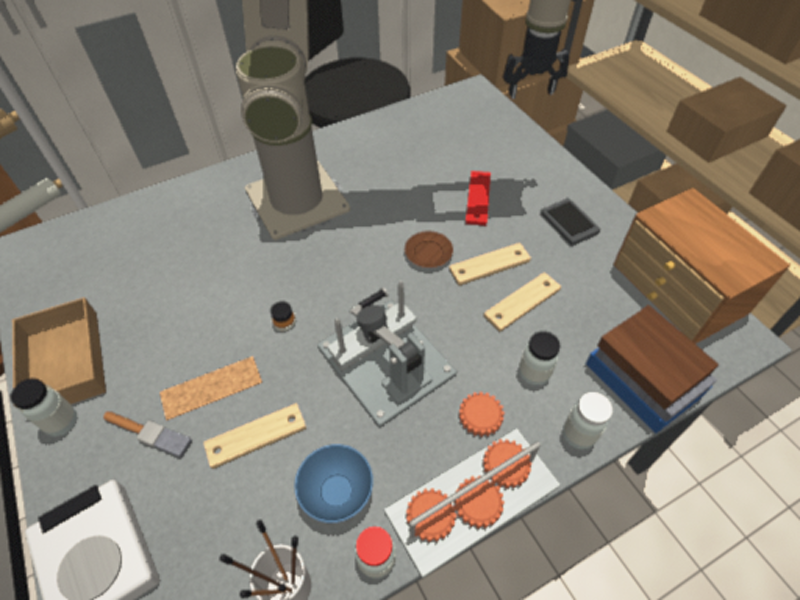

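The top view shows three plywood boards (scaled 800x600 px: 268,287; 270,345; 560,274), the cork mat (584,341), the press (425,290) with its head away from the robot, and a red decoy at (224,441). Next I'll measure them.

```bash
python3 - <<'E'
from h import *
d=load('top0'); p=d['p']; hsv=cv2.cvtColor(p,cv2.COLOR_RGB2HSV)
for (u,v) in [(268,287),(270,350),(560,270),(584,341)]:
    print(hsv[int(v*.64),int(u*.64)])
m=((hsv[...,0]>10)&(hsv[...,0]<26)&(hsv[...,1]>60)&(hsv[...,2]>140)).astype('u1')
cs,_=cv2.findContours(m,cv2.RETR_EXTERNAL,cv2.CHAIN_APPROX_NONE)
for c in cs:
    if cv2.contourArea(c)<300: continue
    (cx,cy),wh,a=cv2.minAreaRect(c)
    if not(90<cx<420): continue
    bx=cv2.boxPoints(((cx,cy),wh,a))
    B=np.array([pl(d,u,v,12)[:2] for u,v in bx]); e=[np.linalg.norm(B[i]-B[(i+1)%4]) for i in range(4)]
    i=int(np.argmax(e[:2])); dv=B[i]-B[i+1]; 
    print((round(cx),round(cy)),np.round(pl(d,cx,cy,12)),np.round(e[:2]),'yaw of long axis',np.degrees(np.arctan2(dv[1],dv[0])))
def crop(f,n,x0,y0,x1,y1,s):
    cv2.imwrite(f'pics/{n}.png',cv2.resize(load(f)['p'][y0:y1,x0:x1,::-1],None,fx=s,fy=s,interpolation=cv2.INTER_CUBIC))
crop('top0','c1',225,140,325,235,6)
crop('scene0','c2',195,170,305,275,5)
E
```

```text
[ 18 123 182]
[ 17 120 187]
[ 17 123 183]
[ 15 162 143]
(172, 221) [440. 319.  12.] [ 54. 191.] yaw of long axis 83.49395270685201
(373, 218) [ 430. -368.   12.] [ 67. 199.] yaw of long axis 86.19837434179344
(171, 183) [570. 321.  12.] [191.  54.] yaw of long axis 98.45701605608296
(359, 175) [ 580. -327.   12.] [ 54. 190.] yaw of long axis 86.62801640835393
```

View pics/c1.png

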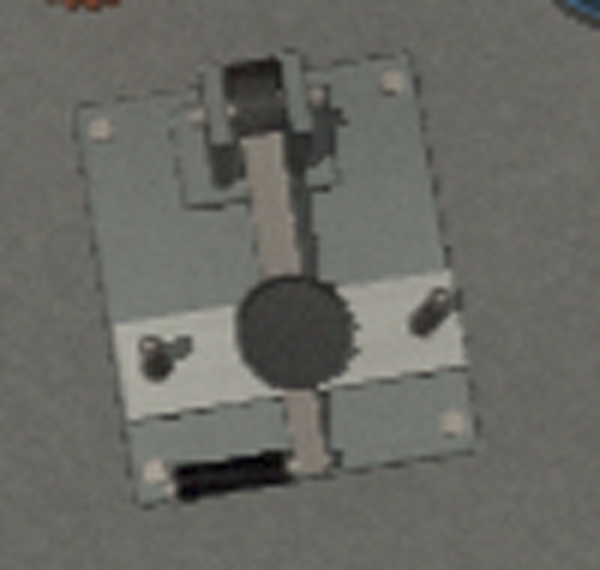

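View pics/c2.png

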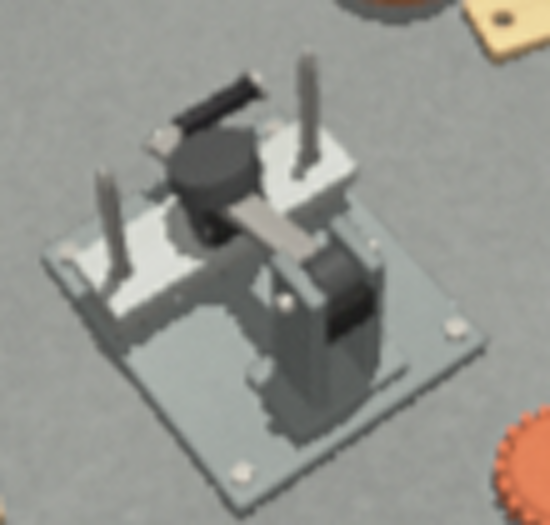

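```bash
python3 - <<'E'
from h import *
d=load('top0'); s=load('scene0')
T=lambda x,y:((x+.5)/6-.5+225,(y+.5)/6-.5+140)
S=lambda x,y:((x+.5)/5-.5+195,(y+.5)/5-.5+170)
C=[pl(d,*T(*q),15)[:2] for q in [(77,104),(410,50),(478,450),(137,507)]]
C=np.array(C);print(np.round(C))
print('edges',[np.round(np.linalg.norm(C[i]-C[(i+1)%4])) for i in range(4)])
CS=np.array([pl(s,*S(*q),15)[:2] for q in [(488,342),(240,515),(42,255)]]);print('scene corners',np.round(CS))
ux=(C[0]+C[1]-C[2]-C[3]); ux/=np.linalg.norm(ux); print('yaw',np.degrees(np.arctan2(ux[1],ux[0])))
o=C.mean(0)-ux*45.5; print('bed mid',o)
# platen corners z=58
P=np.array([pl(d,*T(*q),58)[:2] for q in [(112,324),(452,270),(468,367),(130,420)]])
print('platen',P.mean(0),[np.round(np.linalg.norm(P[i]-P[(i+1)%4])) for i in range(4)])
dv=P[0]+P[3]-P[1]-P[2]; print(np.degrees(np.arctan2(dv[1],dv[0]))-90)
L=pl(d,*T(147,340),170)[:2];Rr=pl(d,*T(441,295),170)[:2]
print('tips',L,Rr,(L+Rr)/2,np.linalg.norm(L-Rr))
L2=pl(s,*S(306,57),170)[:2];R2=pl(s,*S(103,175),170)[:2]
print('tips scene',L2,R2,(L2+R2)/2,np.linalg.norm(L2-R2))
for q in [(178,478),(290,466)]: print('handle',T(*q))
E
```

```text
[[ 655.   89.]
 [ 681. -105.]
 [ 448. -135.]
 [ 421.   60.]]
edges [np.float64(196.0), np.float64(235.0), np.float64(196.0), np.float64(236.0)]
scene corners [[ 655.   91.]
 [ 684. -105.]
 [ 455. -136.]]
yaw 7.229118808385983
bed mid [506.13713536 -28.47125707]
platen [506.26946831 -29.04342024] [np.float64(191.0), np.float64(55.0), np.float64(189.0), np.float64(54.0)]
7.413458533370559
tips [498.73436122  46.76974297] [ 517.49636425 -102.92812181] [508.11536274 -28.07918942] 150.86902756003744
tips scene [499.76644406  43.11308425] [ 519.06528471 -103.81717609] [509.41586438 -30.35204592] 148.1922624633084
handle (254.25, 219.25)
handle (272.9166666666667, 217.25)
```

>>> drive_tool([
  [[9.7,-22.7,0],-2.6],
  [[19.4,-45.4,0],-5.2],
  [[29.1,-68.1,0],-7.8],
  [[38.8,-90.8,0],-10.4],
  [[48.5,-113.5,0],-13],
  [[58.2,-136.2,0],-15.6],
  [[67.9,-158.9,0],-18.2],
  [[77.6,-181.6,0],-20.8],
], fingers=34, squeeze=60)

```text
time: 0.77
tool_pos: [278.8, 382.4, 252.8]
tcp_rot: [-180.0, 0.0, 139.5]
ft_force: [0.8, 1.0, -1.2]
finger_gap: 33.9
```

>>> drive_tool([
  [[9.7,-22.7,0],-2.6],
  [[19.4,-45.4,0],-5.2],
  [[29.1,-68.1,0],-7.8],
  [[38.8,-90.8,0],-10.4],
  [[48.5,-113.5,0],-13],
  [[58.2,-136.2,0],-15.6],
  [[67.9,-158.9,0],-18.2],
  [[77.6,-181.6,0],-20.8],
])

```text
time: 1.43
tool_pos: [356.3, 200.9, 253.0]
tcp_rot: [-180.0, -0.0, 118.7]
ft_force: [0.7, 0.2, -0.2]
finger_gap: 34.0
```

>>> drive_tool([
  [[9.7,-22.7,0],-2.6],
  [[19.4,-45.4,0],-5.2],
  [[29.1,-68.1,0],-7.8],
  [[38.8,-90.8,0],-10.4],
  [[48.5,-113.5,0],-13],
  [[58.2,-136.2,0],-15.6],
  [[67.9,-158.9,0],-18.2],
  [[77.6,-181.6,0],-21.6],
])

```text
time: 2.1
tool_pos: [434.0, 19.3, 253.0]
tcp_rot: [-180.0, -0.0, 97.1]
ft_force: [-0.1, 0.3, 0.2]
finger_gap: 33.7
```

```bash
python3 - <<'E'
from h import *
d=load('top0');s=load('scene0')
for q in [(254.25,219.25),(272.9,217.25)]: print(pl(d,*q,65))
for q in [(180,128),(258,85)]: print(pl(s,q[0]/5+195,q[1]/5+170,65))
E
```

```text
[434.02857224  34.99027523  65.        ]
[438.94485449 -26.46827874  65.        ]
[441.27452843 -20.93874964  65.        ]
[434.70675995  41.72161812  65.        ]
```

>>> drive_tool([
  [[0,0,-15],0],
  [[0,0,-30],0],
  [[0,0,-50],0],
  [[0,0,-70],0],
  [[0,0,-90],0],
  [[0,0,-110],0],
  [[0,0,-115],0],
  [[0,0,-120],0],
])

```text
time: 2.77
tool_pos: [432.9, 20.6, 132.1]
tcp_rot: [-179.9, -0.0, 97.2]
ft_force: [0.3, -0.0, 1.1]
finger_gap: 34.3
```

>>> drive_tool([
  [[2,0,-10],0],
  [[2,0,-20],0],
  [[2,0,-30],0],
  [[2,0,-40],0],
  [[2,0,-50],0],
  [[2,0,-57],0],
  [[2,0,-58],0],
  [[2,0,-58],0],
])

```text
time: 3.43
tool_pos: [435.0, 19.0, 74.1]
tcp_rot: [-179.9, 0.1, 97.1]
ft_force: [-3.6, -11.0, -0.2]
finger_gap: 33.9
```

>>> drive_tool([
  [[0,0,0],0],
  [[0,0,0],0],
  [[0,0,0],0],
  [[0,0,0],0],
  [[0,0,0],0],
  [[0,0,0],0],
  [[0,0,0],0],
  [[0,0,0],0],
], fingers=10)

```text
time: 4.1
tool_pos: [434.2, 19.3, 74.5]
tcp_rot: [-179.7, 0.1, 97.2]
ft_force: [-9.8, -8.0, 7.2]
finger_gap: 15.5
```

```bash
python3 - <<'E'
from h import *
s=snap('scene','s1'); cv2.imwrite('pics/s1c.png',cv2.resize(s['pixels'][120:280,160:320,::-1],None,fx=3.7,fy=3.7))
# arc waypoints of handle in press frame -> world offsets from current
a0=-0.37; ux=np.array([np.cos(np.radians(7.25)),np.sin(np.radians(7.25))])
P=lambda a:np.array([*( (120-200*np.cos(a))*ux),135+200*np.sin(a)])
for a in np.linspace(a0,1.75,25): print(round(a,3),np.round(P(a)-P(a0),1))
E
```

```text
-0.37 [0. 0. 0.]
-0.282 [-5.6 -0.7 16.7]
-0.193 [-9.7 -1.2 33.9]
-0.105 [-12.3  -1.6  51.4]
-0.017 [-13.4  -1.7  69. ]
0.072 [-12.9  -1.6  86.6]
0.16 [-10.9  -1.4 104.2]
0.248 [ -7.3  -0.9 121.5]
0.337 [ -2.3  -0.3 138.4]
0.425 [  4.2   0.5 154.8]
0.513 [ 12.1   1.5 170.5]
0.602 [ 21.4   2.7 185.5]
0.69 [ 32.    4.1 199.6]
0.778 [ 43.7   5.6 212.7]
0.867 [ 56.5   7.2 224.8]
0.955 [ 70.4   9.  235.6]
1.043 [ 85.1  10.8 245.1]
1.132 [100.6  12.8 253.3]
1.22 [116.8  14.9 260.1]
1.308 [133.5  17.  265.5]
1.397 [150.6  19.2 269.3]
1.485 [168.   21.4 271.6]
1.573 [185.5  23.6 272.3]
1.662 [203.   25.8 271.5]
1.75 [220.3  28.  269.1]
```

View pics/s1c.png

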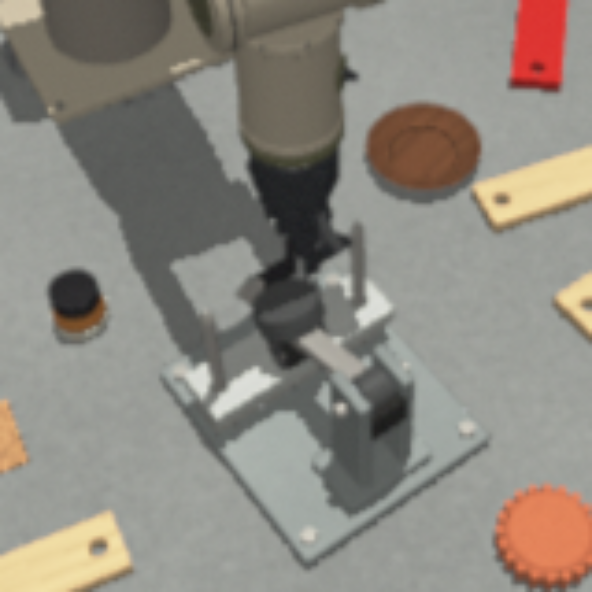

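The gripper is on the handle (crop 300,265). The sideways force suggests a knuckle brushing the left rod (358,240), so I'll lift along the arc with a small shift away from it.

>>> drive_tool([
  [[-3,-1,8],0],
  [[-6,-3,17],0],
  [[-8,-4,25],0],
  [[-10,-5,34],0],
  [[-11,-5,43],0],
  [[-12,-5,51],0],
  [[-13,-5,60],0],
  [[-13,-5,69],0],
], squeeze=70)

```text
time: 4.82
tool_pos: [420.5, 17.1, 143.3]
tcp_rot: [-179.7, -0.2, 97.3]
ft_force: [-5.7, 7.8, -5.6]
finger_gap: 15.3
```

>>> drive_tool([
  [[0.5,0,17.6],0],
  [[2.5,0.3,35.2],0],
  [[6,0.8,52.5],0],
  [[11,1.4,69.4],0],
  [[17.6,2.2,85.8],0],
  [[25.5,3.2,101.5],0],
  [[34.8,4.4,116.5],0],
  [[45.4,5.8,130.6],0],
])

```text
time: 5.48
tool_pos: [465.8, 23.3, 274.9]
tcp_rot: [-179.7, -0.3, 97.3]
ft_force: [-10.3, 9.6, -1.3]
finger_gap: 15.5
```

>>> drive_tool([
  [[11.7,1.5,13.1],0],
  [[24.5,3.1,25.2],0],
  [[38.4,4.9,36],0],
  [[53.1,6.7,45.5],0],
  [[68.6,8.7,53.7],0],
  [[84.8,10.8,60.5],0],
  [[101.5,12.9,65.9],0],
  [[118.6,15.1,69.7],0],
])

```text
time: 6.15
tool_pos: [586.5, 39.8, 345.1]
tcp_rot: [-179.9, -0.3, 97.4]
ft_force: [-4.4, 13.1, -4.0]
finger_gap: 15.4
```

>>> drive_tool([
  [[17.4,2.2,2.3],0],
  [[34.9,4.4,3],0],
  [[52.4,6.6,2.2],0],
  [[69.7,8.8,-0.2],0],
  [[71,9,-0.5],0],
  [[71,9,-0.5],0],
  [[71,9,-0.5],0],
  [[71,9,-0.5],0],
])

```text
time: 6.82
tool_pos: [657.5, 49.5, 343.9]
tcp_rot: [-180.0, -0.3, 97.5]
ft_force: [-0.9, 14.4, -2.6]
finger_gap: 15.2
```

```bash
python3 - <<'E'
from h import *
print(r.sense()['tool_pos'],r.sense()['ft_force'])
s=snap('scene','s2'); cv2.imwrite('pics/s2c.png',cv2.resize(s['pixels'][60:280,160:380,::-1],None,fx=2.7,fy=2.7))
E
```

```text
[657.45492774  49.47213885 343.85234414] [-0.94437956 14.44975263 -2.56345092]
```

View pics/s2c.png

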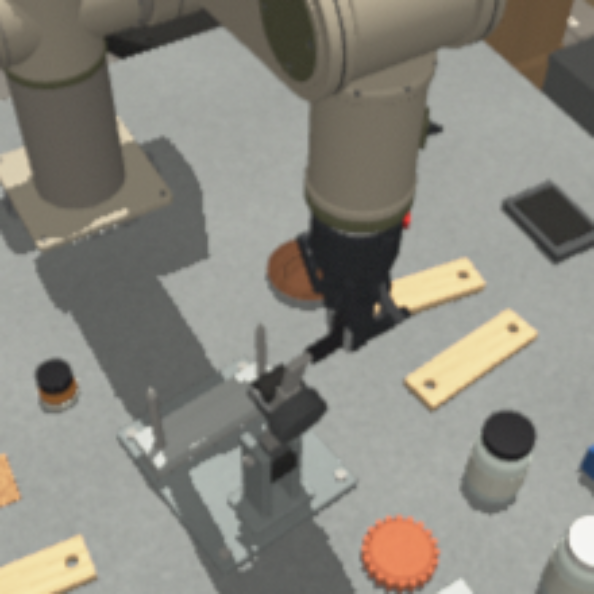

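>>> drive_tool([
  [[0,0,0],0],
  [[0,0,0],0],
  [[0,0,0],0],
  [[0,0,5],0],
  [[0,0,15],0],
  [[0,0,30],0],
  [[0,0,45],0],
  [[0,0,55],0],
], fingers=50)

```text
time: 7.53
tool_pos: [658.2, 45.1, 402.3]
tcp_rot: [179.8, 0.0, 97.2]
ft_force: [0.9, -0.4, 0.4]
finger_gap: 50.3
```

>>> drive_tool([
  [[-15,-8,0],0],
  [[-35,-18,0],0],
  [[-55,-28,0],0],
  [[-75,-39,0],0],
  [[-95,-50,-10],0],
  [[-115,-60,-30],0],
  [[-135,-71,-50],0],
  [[-150,-78.5,-70],0],
], fingers=84)

```text
time: 8.2
tool_pos: [506.9, -34.1, 329.7]
tcp_rot: [179.9, 0.1, 97.2]
ft_force: [-0.1, -0.3, 1.1]
finger_gap: 84.1
```

```bash
python3 - <<'E'
from h import *
print(r.sense()['tool_pos'],r.sense()['ft_force'])
s=snap('scene','s3'); cv2.imwrite('pics/s3c.png',cv2.resize(s['pixels'][60:280,160:380,::-1],None,fx=2.7,fy=2.7))
E
```

```text
[506.92746609 -34.05190441 329.72531465] [-0.0915246  -0.33941779  1.12463429]
```

View pics/s3c.png

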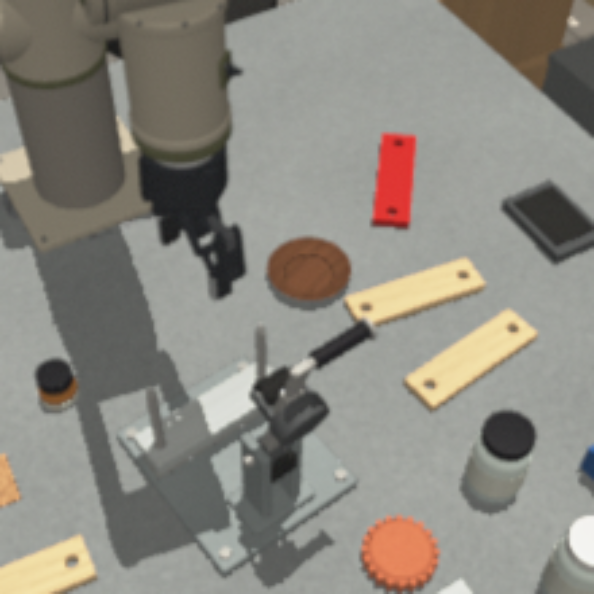

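The lever (crop 340,345) stays up leaning back, and the platen is free on the rods. I'll descend on it.

>>> drive_tool([
  [[0,5,-15],0],
  [[0,5,-40],0],
  [[0,5,-70],0],
  [[0,5,-100],0],
  [[0,5,-130],0],
  [[0,5,-160],0],
  [[0,5,-185],0],
  [[0,5,-205],0],
])

```text
time: 8.92
tool_pos: [507.5, -28.1, 122.7]
tcp_rot: [-179.9, -0.0, 97.2]
ft_force: [-0.1, 0.9, 0.1]
finger_gap: 84.0
```

>>> drive_tool([
  [[0,0,-15],0],
  [[0,0,-30],0],
  [[0,0,-45],0],
  [[0,0,-57],0],
  [[0,0,-66],0],
  [[0,0,-72],0],
  [[0,0,-75],0],
  [[0,0,-75],0],
])

```text
time: 9.58
tool_pos: [507.8, -28.1, 48.9]
tcp_rot: [-180.0, -0.0, 97.2]
ft_force: [0.5, -0.3, -0.3]
finger_gap: 84.2
```

>>> drive_tool([
  [[0,0,0],0],
  [[0,0,0],0],
  [[0,0,0],0],
  [[0,0,0],0],
  [[0,0,0],0],
  [[0,0,0],0],
  [[0,0,0],0],
  [[0,0,0],0],
], fingers=40, squeeze=70)

```text
time: 10.25
tool_pos: [508.8, -28.2, 50.2]
tcp_rot: [179.9, 0.0, 97.2]
ft_force: [-1.1, -0.5, 7.1]
finger_gap: 52.8
```

>>> drive_tool([
  [[0,0,10],0],
  [[0,0,25],0],
  [[0,0,45],0],
  [[0,0,65],0],
  [[0,0,85],0],
  [[0,0,105],0],
  [[0,0,125],0],
  [[0,0,145],0],
])

```text
time: 10.92
tool_pos: [506.9, -27.9, 194.6]
tcp_rot: [-179.9, -0.0, 97.2]
ft_force: [0.7, 0.4, -5.3]
finger_gap: 52.8
```

>>> drive_tool([
  [[0,0,15],0],
  [[0,-5,25],0],
  [[-4,-18,25],-0.5],
  [[-9,-38,25],-1],
  [[-14,-60,25],-2],
  [[-19,-82,25],-3],
  [[-24,-104,25],-4],
  [[-29,-126,25],-5],
])

```text
time: 11.58
tool_pos: [477.7, -155.0, 218.2]
tcp_rot: [-179.9, -0.0, 92.2]
ft_force: [0.1, -0.4, -5.6]
finger_gap: 52.9
```

```bash
python3 - <<'E'
from h import *
print(r.sense()['tool_pos'],r.sense()['ft_force'],r.sense()['finger_gap'])
s=snap('scene','s4'); cv2.imwrite('pics/s4c.png',cv2.resize(s['pixels'][60:280,80:320,::-1],None,fx=2.7,fy=2.7))
E
```

```text
[ 477.68012853 -155.02782812  218.22442925] [ 0.09439629 -0.39452556 -5.64642828] 52.93581084291707
```

View pics/s4c.png

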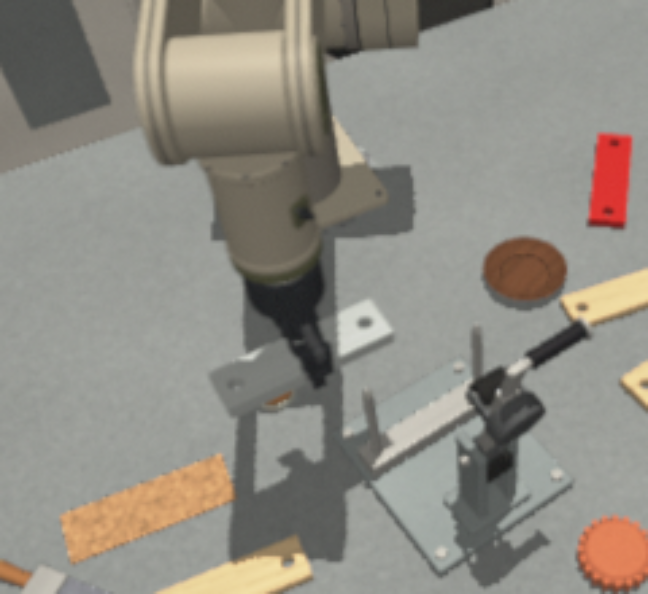

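Platen held level (crop 300,355). On to the mat (crop 150,505).

>>> drive_tool([
  [[-5,-22,0],-0.5],
  [[-11,-50,0],-1.5],
  [[-18,-80,0],-2.5],
  [[-25,-112,0],-3.5],
  [[-32,-145,0],-4.5],
  [[-39,-177,0],-5.5],
  [[-45,-203,0],-6],
  [[-47,-215,0],-6],
])

```text
time: 12.3
tool_pos: [429.8, -372.0, 218.1]
tcp_rot: [-179.9, 0.0, 86.0]
ft_force: [0.1, 0.5, -5.0]
finger_gap: 52.6
```

>>> drive_tool([
  [[0,0,-15],0],
  [[0,0,-40],0],
  [[0,0,-70],0],
  [[0,0,-100],0],
  [[0,0,-130],0],
  [[0,0,-155],0],
  [[0,0,-172],0],
  [[0,0,-180],0],
])

```text
time: 12.97
tool_pos: [429.7, -366.6, 34.9]
tcp_rot: [-179.7, -0.3, 86.2]
ft_force: [-0.5, 1.0, -5.7]
finger_gap: 53.1
```

>>> drive_tool([
  [[0,0,-2],0],
  [[0,0,-4],0],
  [[0,0,-6],0],
  [[0,0,-8],0],
  [[0,0,-10],0],
  [[0,0,-12],0],
  [[0,0,-14],0],
  [[0,0,-15],0],
])

```text
time: 13.63
tool_pos: [431.9, -369.1, 24.0]
tcp_rot: [180.0, 0.0, 86.2]
ft_force: [0.1, -0.6, -5.6]
finger_gap: 52.6
```

>>> drive_tool([
  [[0,0,-1],0],
  [[0,0,-2],0],
  [[0,0,-3],0],
  [[0,0,-4],0],
  [[0,0,-4],0],
  [[0,0,-4],0],
  [[0,0,-4],0],
  [[0,0,-4],0],
])

```text
time: 14.3
tool_pos: [432.0, -369.2, 21.6]
tcp_rot: [-180.0, -0.0, 86.2]
ft_force: [-5.3, 5.7, 10.1]
finger_gap: 53.1
```

>>> drive_tool([
  [[0,0,2],0],
  [[0,0,2],0],
  [[0,0,2],0],
  [[0,0,2],0],
  [[0,0,2],0],
  [[0,0,2],0],
  [[0,0,8],0],
  [[0,0,20],0],
], fingers=80)

```text
time: 14.97
tool_pos: [430.8, -368.0, 39.0]
tcp_rot: [-179.9, -0.1, 86.2]
ft_force: [0.4, 0.1, -0.6]
finger_gap: 80.0
```

>>> drive_tool([
  [[0,0,20],0],
  [[0,0,50],0],
  [[0,0,80],0],
  [[5,5,110],0],
  [[15,10,140],0],
  [[30,15,160],0],
  [[50,20,165],0],
  [[75,25,165],0],
])

```text
time: 15.63
tool_pos: [508.4, -345.2, 210.4]
tcp_rot: [179.7, 0.2, 86.2]
ft_force: [-0.2, -1.2, -0.5]
finger_gap: 80.1
```

```bash
cat > look.py <<'E'
from h import *
import sys
n=sys.argv[1]
print(np.round(r.sense()['tool_pos'],1),np.round(r.sense()['ft_force'],1),r.sense()['finger_gap'])
for c in('scene','top'):
    s=snap(c,n+c); cv2.imwrite(f'pics/{n}{c}b.png',cv2.resize(s['pixels'][:,:,::-1],(800,600),interpolation=cv2.INTER_CUBIC))
E
cat > boards.py <<'E'
from h import *
import sys
n=sys.argv[1]
for cam in('top','scene'):
  d=load(n+cam); p=d['p']; hsv=cv2.cvtColor(p,cv2.COLOR_RGB2HSV)
  m=((hsv[...,0]>10)&(hsv[...,0]<26)&(hsv[...,1]>60)&(hsv[...,1]<150)&(hsv[...,2]>150)).astype('u1')
  m=cv2.morphologyEx(m,cv2.MORPH_CLOSE,np.ones((3,3)))
  cs,_=cv2.findContours(m,cv2.RETR_EXTERNAL,cv2.CHAIN_APPROX_NONE)
  for c in cs:
    if cv2.contourArea(c)<200: continue
    W=np.array([pl(d,u,v,14)[:2] for u,v in c[:,0].astype(float)],np.float32)
    (x,y),(w,h),a=cv2.minAreaRect(W)
    if h<w: w,h,a=h,w,a+90
    if not(150<x<800 and abs(y)<600 and 120<h<230): continue
    yaw=(a+90)%180   # long axis dir
    print(cam,'c',round(x,1),round(y,1),'size',round(w),round(h),'long axis',round(yaw,1))
E
python3 look.py a; python3 boards.py a
```

```text
[ 508.4 -345.2  210.4] [-0.2 -1.2 -0.5] 80.10146030641089
top c 439.9 318.8 size 53 189 long axis 83.5
top c 568.7 320.8 size 53 188 long axis 98.3
top c 581.5 -294.3 size 53 124 long axis 87.3
top c 604.1 -593.7 size 40 145 long axis 48.4
scene c 581.4 -323.1 size 58 187 long axis 87.3
scene c 569.0 320.9 size 58 194 long axis 98.6
scene c 440.7 318.3 size 59 193 long axis 83.4
```

View pics/atopb.png

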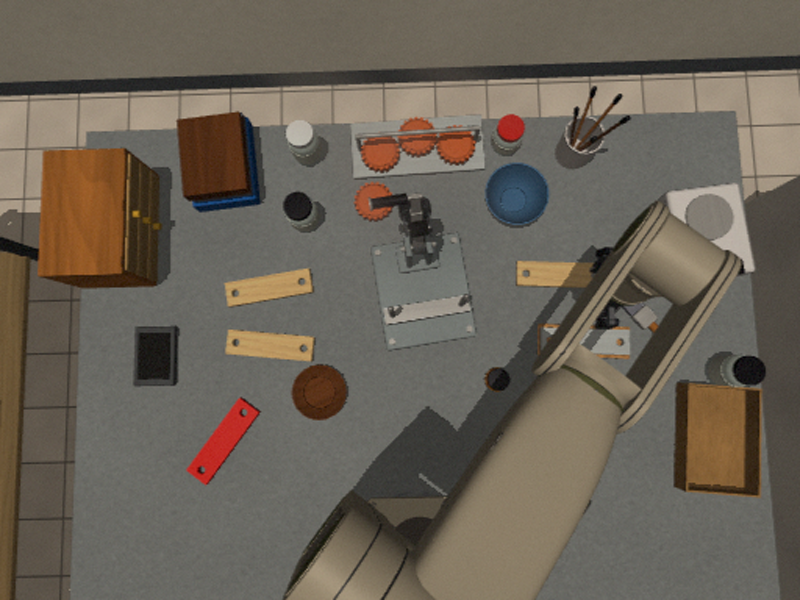

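View pics/asceneb.png

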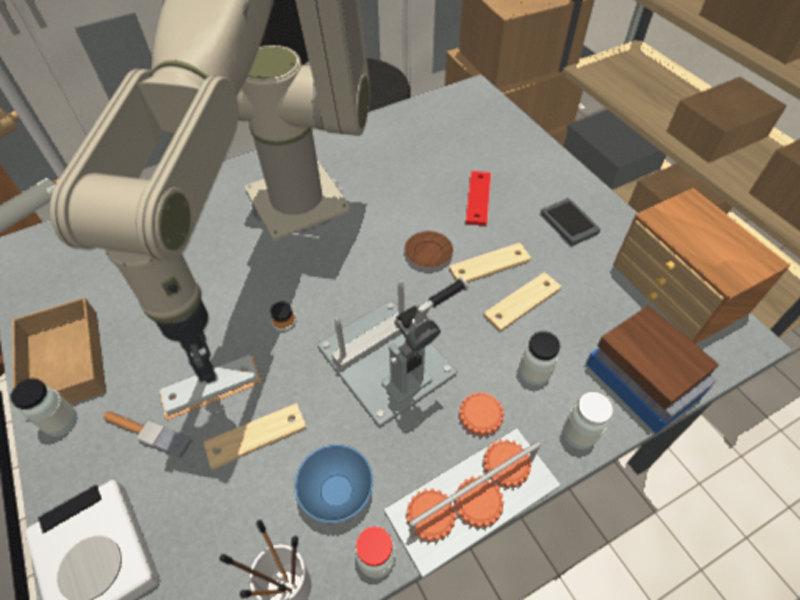

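The platen lies flat on the mat (800x600 scene px 208,388), and the lever is up. Next I'll refine the holes and rod tips.

```bash
python3 - <<'E'
from h import *
d=load('top0'); g=cv2.cvtColor(d['p'],cv2.COLOR_RGB2GRAY).astype(float)
def blob(g,u,v,r=4):
    u0,v0=int(round(u)),int(round(v)); w=g[v0-r:v0+r+1,u0-r:u0+r+1]; m=np.median(w); wt=np.clip(m-12-w,0,None)
    yy,xx=np.mgrid[v0-r:v0+r+1,u0-r:u0+r+1]; return (wt*xx).sum()/wt.sum(),(wt*yy).sum()/wt.sum()
for nm,c,a in(('b1',(440,319),83.5),('b2',(569,321),98.4),('b3',(580,-326),86.6)):
    a=np.radians(a); dv=np.array([np.cos(a),np.sin(a)])*75; W=[]
    for s in(1,-1):
        q=proj(d,[c[0]+s*dv[0],c[1]+s*dv[1],14]); q=blob(g,*q); W.append(pl(d,*q,12)[:2])
    W=np.array(W); e=W[0]-W[1]; print(nm,W.mean(0).round(1),np.linalg.norm(e).round(1),np.degrees(np.arctan2(e[1],e[0])).round(1))
p=load('atop')['p']; cv2.imwrite('pics/c3.png',cv2.resize(p[180:226,236:308,::-1],None,fx=11,fy=11,interpolation=cv2.INTER_CUBIC))
p=load('ascene')['p']; cv2.imwrite('pics/c4.png',cv2.resize(p[175:240,200:275,::-1],None,fx=9,fy=9,interpolation=cv2.INTER_CUBIC))
E
```

```text
b1 [439.6 319.5] 150.2 83.6
b2 [569.2 321.8] 150.3 98.4
b3 [ 579.5 -326.9] 150.6 86.5
```

View pics/c3.png

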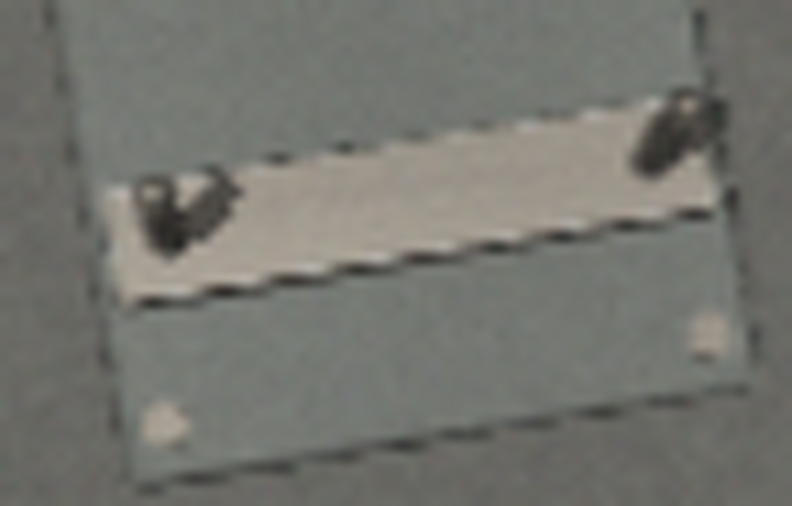

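View pics/c4.png

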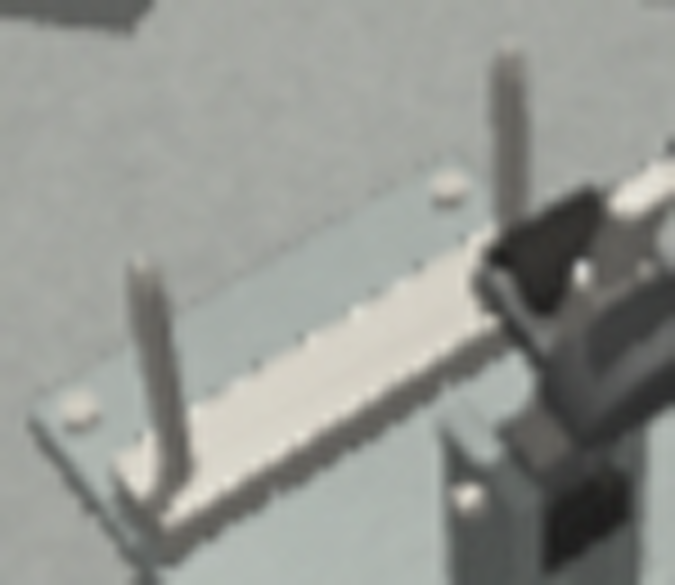

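The rod tips show as pale spots: top crop (152,188) and (686,98), scene crop (510,50) and (143,258).

```bash
python3 - <<'E'
from h import *
d=load('atop'); s=load('ascene')
T=lambda x,y:((x+.5)/11-.5+236,(y+.5)/11-.5+180)
S=lambda x,y:((x+.5)/9-.5+200,(y+.5)/9-.5+175)
def rp(L,Rr): e=L-Rr; print(L.round(1),Rr.round(1),((L+Rr)/2).round(1),np.linalg.norm(e).round(1),(np.degrees(np.arctan2(e[1],e[0]))-90).round(2))
rp(pl(d,*T(152,186),170)[:2],pl(d,*T(686,97),170)[:2])
rp(pl(s,*S(510,48),170)[:2],pl(s,*S(143,257),170)[:2])
B=np.array([pl(d,*T(*q),40)[:2] for q in [(108,190),(700,92),(712,212),(128,302)]]); print(B.mean(0))
E
```

```text
[498.1  45.9] [ 518.7 -102.4] [508.4 -28.3] 149.8 7.91
[496.6  46.3] [ 514.6 -100.9] [505.6 -27.3] 148.4 6.97
[506.46015658 -29.51165889]
```

>>> drive_tool([
  [[15,4,0],0],
  [[35,9,0],0],
  [[55,13,-20],0],
  [[68,16,-45],0],
  [[73,17.5,-70],0.3],
  [[73,17.5,-100],0.3],
  [[73,17.5,-120],0.3],
  [[73,17.5,-120],0.3],
])

```text
time: 16.4
tool_pos: [576.4, -324.5, 79.5]
tcp_rot: [-179.5, -0.3, 86.5]
ft_force: [0.5, 1.3, -0.8]
finger_gap: 80.0
```

>>> drive_tool([
  [[0,0,0],0],
  [[0,0,0],0],
  [[0,0,0],0],
  [[0,0,0],0],
  [[0,0,-5],0],
  [[0,0,-10],0],
  [[0,0,-10],0],
  [[0,0,-10],0],
])

```text
time: 17.07
tool_pos: [579.4, -326.3, 74.3]
tcp_rot: [-179.9, -0.0, 86.5]
ft_force: [-0.3, 0.4, 0.0]
finger_gap: 79.9
```

>>> drive_tool([
  [[0,-0.5,-10],0],
  [[0,-0.5,-20],0],
  [[0,-0.5,-30],0],
  [[0,-0.5,-40],0],
  [[0,-0.5,-48],0],
  [[0,-0.5,-52],0],
  [[0,-0.5,-53],0],
  [[0,-0.5,-53],0],
])

```text
time: 17.73
tool_pos: [579.6, -326.9, 21.5]
tcp_rot: [-180.0, -0.0, 86.5]
ft_force: [0.8, 0.4, 1.0]
finger_gap: 80.2
```

>>> drive_tool([
  [[0,0,0],0],
  [[0,0,0],0],
  [[0,0,0],0],
  [[0,0,0],0],
  [[0,0,0],0],
  [[0,0,0],0],
  [[0,0,0],0],
  [[0,0,0],0],
], fingers=40, squeeze=60)

```text
time: 18.4
tool_pos: [580.7, -327.7, 23.4]
tcp_rot: [179.9, 0.1, 86.5]
ft_force: [0.2, 0.2, 6.3]
finger_gap: 52.1
```

>>> drive_tool([
  [[0,0,10],0],
  [[0,0,30],0],
  [[0,0,55],0],
  [[0,0,85],0],
  [[0,0,115],0],
  [[0,0,145],0],
  [[0,0,175],0],
  [[0,0,195],0],
])

```text
time: 19.07
tool_pos: [580.3, -327.4, 221.2]
tcp_rot: [179.8, 0.1, 86.5]
ft_force: [0.4, 1.1, -0.8]
finger_gap: 51.7
```

>>> drive_tool([
  [[-4,15,3],0.5],
  [[-9,38,3],1.5],
  [[-15,62,3],2.5],
  [[-21,87,3],3.5],
  [[-27,112,3],4.5],
  [[-33,136,3],5.5],
  [[-38,155,3],6.5],
  [[-40,163,3],7],
])

```text
time: 19.73
tool_pos: [539.0, -161.6, 220.2]
tcp_rot: [-180.0, -0.1, 93.7]
ft_force: [-0.3, 0.3, -1.1]
finger_gap: 52.0
```

>>> drive_tool([
  [[-4,15,0],0.5],
  [[-9,36,0],1],
  [[-15,60,0],2],
  [[-21,85,0],3],
  [[-27,108,0],3.5],
  [[-31,125,0],3.8],
  [[-33,135,0],3.8],
  [[-33,135,0],3.8],
])

```text
time: 20.4
tool_pos: [506.6, -27.6, 220.2]
tcp_rot: [180.0, -0.0, 97.4]
ft_force: [-0.4, -0.7, -1.1]
finger_gap: 52.0
```

>>> drive_tool([
  [[0,0,0],0],
  [[0,0,0],0],
  [[0,0,0],0],
  [[0,0,0],0],
  [[0,0,0],0],
  [[0,0,0],0],
  [[0,0,0],0],
  [[0,0,0],0],
])

```text
time: 21.07
tool_pos: [506.9, -29.2, 220.1]
tcp_rot: [-180.0, 0.0, 97.3]
ft_force: [0.2, -0.1, -1.2]
finger_gap: 52.3
```

```bash
python3 look.py b; python3 - <<'E'
from h import *
p=load('btop')['p']; cv2.imwrite('pics/c5.png',cv2.resize(p[160:226,230:318,::-1],None,fx=8,fy=8,interpolation=cv2.INTER_CUBIC))
p=load('bscene')['p']; cv2.imwrite('pics/c6.png',cv2.resize(p[145:245,190:290,::-1],None,fx=6,fy=6,interpolation=cv2.INTER_CUBIC))
E
```

```text
[506.9 -29.2 220.1] [ 0.2 -0.1 -1.2] 52.27000593435922
```

View pics/c5.png

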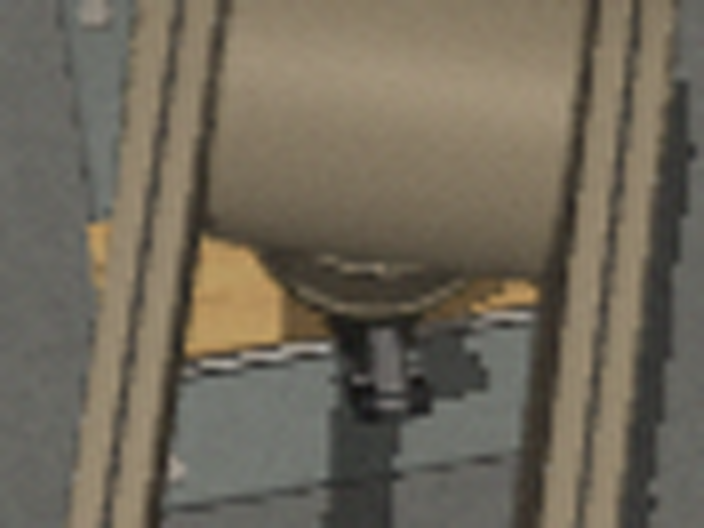

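View pics/c6.png

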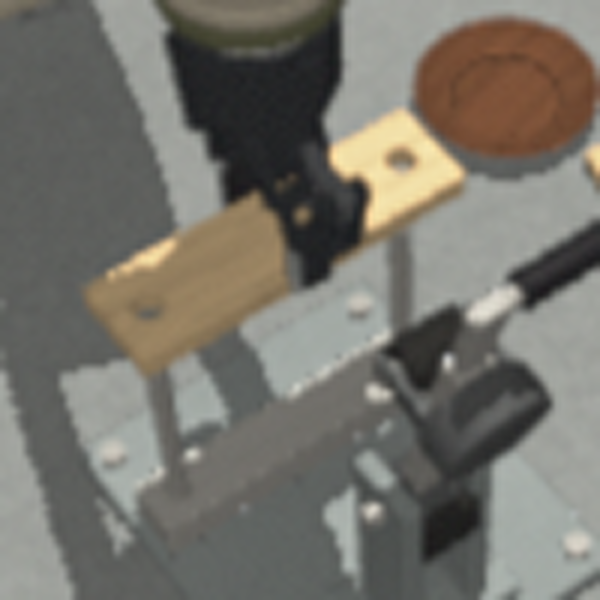

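Board held level with its holes at scene crop (402,158) and (150,307), close above the rods. I'll compare the hole midpoint with the rods using the same camera.

```bash
python3 - <<'E'
from h import *
s=load('bscene')
S=lambda x,y:((x+.5)/6-.5+190,(y+.5)/6-.5+145)
L=pl(s,*S(401,158),211)[:2];Q=pl(s,*S(150,307),211)[:2]
e=L-Q;print(L,Q,(L+Q)/2,np.linalg.norm(e),np.degrees(np.arctan2(e[1],e[0]))-90)
E
```

```text
[495.24875599  48.14494382] [ 517.77871676 -100.67449921] [506.51373638 -26.26477769] 150.51520108238694 8.608708060653939
```

>>> drive_tool([
  [[0,0,-10],0],
  [[0,0,-20],0],
  [[0,0,-26],0],
  [[0,0,-30],0],
  [[0,0,-34],0],
  [[0,0,-38],0],
  [[0,0,-42],0],
  [[0,0,-46],0],
])

```text
time: 21.83
tool_pos: [507.0, -29.1, 173.9]
tcp_rot: [180.0, 0.0, 97.3]
ft_force: [-0.1, 0.4, -0.6]
finger_gap: 52.6
```

```bash
python3 look.py c; python3 - <<'E'
from h import *
p=load('cscene')['p']; cv2.imwrite('pics/c7.png',cv2.resize(p[145:245,190:290,::-1],None,fx=6,fy=6,interpolation=cv2.INTER_CUBIC))
E
```

```text
[507.  -29.1 173.9] [-0.1  0.4 -0.6] 52.578455217981976
```

View pics/c7.png

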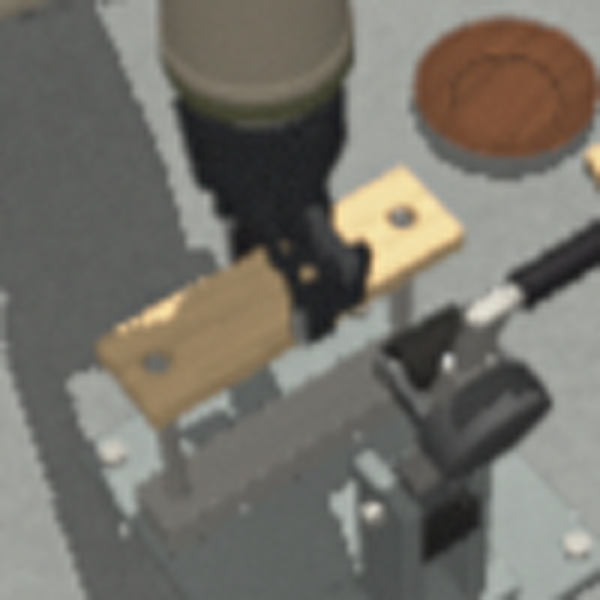

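The rod tips show inside both holes (402,215 and 157,360) and there is no force, so the board is on the rods.

>>> drive_tool([
  [[0,0,-10],0],
  [[0,0,-25],0],
  [[0,0,-40],0],
  [[0,0,-55],0],
  [[0,0,-70],0],
  [[0,0,-85],0],
  [[0,0,-98],0],
  [[0,0,-104],0],
])

```text
time: 22.6
tool_pos: [505.8, -29.0, 67.9]
tcp_rot: [-179.9, -0.0, 97.3]
ft_force: [0.3, 0.4, -1.5]
finger_gap: 52.1
```

>>> drive_tool([
  [[0,0,-2],0],
  [[0,0,-4],0],
  [[0,0,-5],0],
  [[0,0,-6],0],
  [[0,0,-7],0],
  [[0,0,-7],0],
  [[0,0,-7],0],
  [[0,0,-7],0],
])

```text
time: 23.27
tool_pos: [507.1, -29.1, 63.4]
tcp_rot: [180.0, 0.0, 97.3]
ft_force: [-0.0, 0.3, 0.2]
finger_gap: 52.0
```

>>> drive_tool([
  [[0,0,0],0],
  [[0,0,0],0],
  [[0,0,0],0],
  [[0,0,0],0],
  [[0,0,10],0],
  [[0,0,25],0],
  [[0,0,50],0],
  [[0,0,75],0],
], fingers=80)

```text
time: 23.93
tool_pos: [506.1, -29.0, 138.9]
tcp_rot: [-179.9, -0.0, 97.3]
ft_force: [1.5, 0.0, 1.1]
finger_gap: 79.7
```

>>> drive_tool([
  [[0,0,25],0],
  [[0,0,55],0],
  [[0,0,85],0],
  [[0,0,105],0],
  [[0,10,115],0],
  [[2,30,115],0],
  [[5,55,115],0],
  [[9,85,115],0],
])

```text
time: 24.6
tool_pos: [515.6, 56.6, 253.2]
tcp_rot: [-180.0, 0.0, 97.2]
ft_force: [0.4, -0.1, -0.6]
finger_gap: 79.9
```

>>> drive_tool([
  [[5,30,0],0.2],
  [[11,60,0],0.4],
  [[17,90,0],0.6],
  [[23,120,0],0.8],
  [[28,145,0],1],
  [[32,160,0],1.1],
  [[33,170,0],1.1],
  [[33,170,0],1.1],
])

```text
time: 25.27
tool_pos: [548.1, 228.0, 252.3]
tcp_rot: [-179.9, -0.0, 98.5]
ft_force: [-0.9, 0.6, -0.5]
finger_gap: 80.1
```

```bash
python3 look.py d; python3 boards.py d
```

```text
[548.1 228.  252.3] [-0.9  0.6 -0.5] 80.08745022441902
top c 512.4 -40.8 size 55 168 long axis 97.7
top c 695.2 412.9 size 40 154 long axis 107.1
scene c 483.8 -28.0 size 61 179 long axis 97.7
scene c 569.0 321.0 size 57 194 long axis 98.5
scene c 440.4 318.3 size 58 192 long axis 83.9
```

View pics/dsceneb.png

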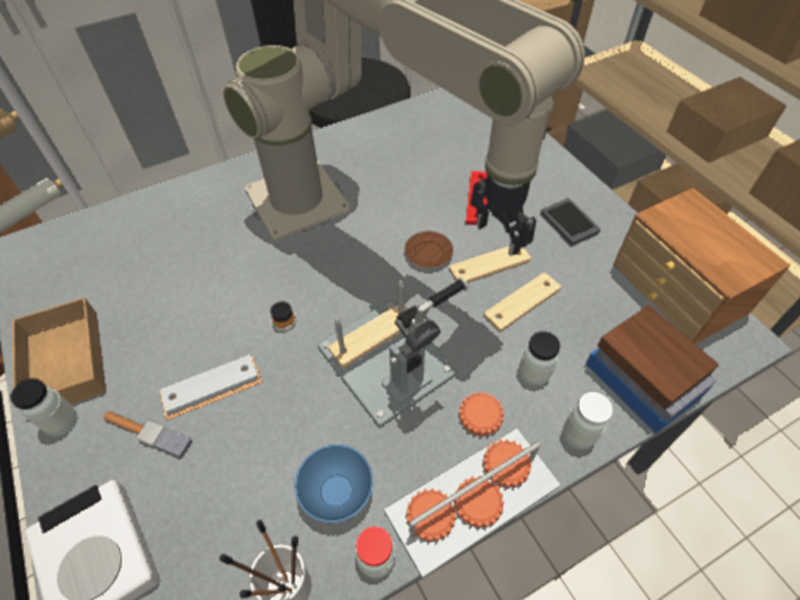

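View pics/dtopb.png

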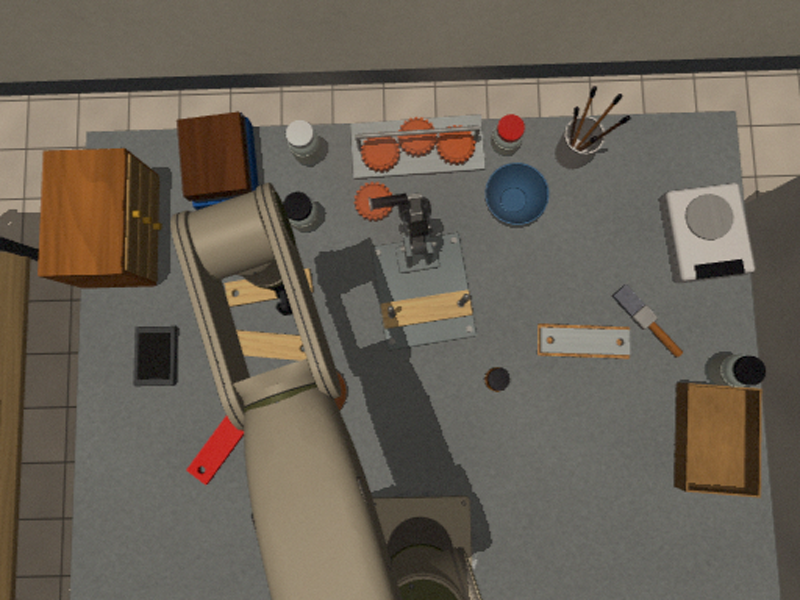

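The first board is flat on the bed (scene px 365,335) and the other two haven't moved. I'll take board 2.

>>> drive_tool([
  [[5,20,0],0],
  [[11,45,0],0],
  [[17,72,-15],0],
  [[21,90,-40],0],
  [[21,95,-70],0],
  [[21,95,-105],0],
  [[21,95,-140],0],
  [[21,95,-165],0],
])

```text
time: 26.03
tool_pos: [568.6, 318.9, 84.6]
tcp_rot: [-179.8, 0.1, 98.3]
ft_force: [-0.9, -0.3, -0.7]
finger_gap: 80.2
```

>>> drive_tool([
  [[0,0,-10],0],
  [[0,0,-12],0],
  [[0,0,-12],0],
  [[0,0,-12],0],
  [[0,0,-12],0],
  [[0,0,-12],0],
  [[0,0,-12],0],
  [[0,0,-12],0],
])

```text
time: 26.7
tool_pos: [570.4, 321.2, 77.2]
tcp_rot: [179.9, -0.0, 98.4]
ft_force: [0.2, -0.5, 0.6]
finger_gap: 79.9
```

>>> drive_tool([
  [[-1,0.5,-10],0],
  [[-1,0.5,-20],0],
  [[-1,0.5,-30],0],
  [[-1,0.5,-40],0],
  [[-1,0.5,-49],0],
  [[-1,0.5,-53],0],
  [[-1,0.5,-54],0],
  [[-1,0.5,-54],0],
])

```text
time: 27.37
tool_pos: [568.6, 321.2, 21.4]
tcp_rot: [-179.9, 0.0, 98.4]
ft_force: [0.1, 0.4, -0.1]
finger_gap: 80.1
```

>>> drive_tool([
  [[0,0,0],0],
  [[0,0,0],0],
  [[0,0,0],0],
  [[0,0,0],0],
  [[0,0,0],0],
  [[0,0,0],0],
  [[0,0,0],0],
  [[0,0,0],0],
], fingers=40)

```text
time: 28.03
tool_pos: [569.8, 321.8, 23.3]
tcp_rot: [179.9, -0.0, 98.4]
ft_force: [0.4, 0.5, 5.0]
finger_gap: 52.3
```

>>> drive_tool([
  [[0,0,10],0],
  [[0,0,30],0],
  [[0,0,55],0],
  [[0,0,85],0],
  [[0,0,115],0],
  [[0,0,145],0],
  [[0,0,175],0],
  [[0,0,197],0],
])

```text
time: 28.7
tool_pos: [569.1, 321.5, 222.6]
tcp_rot: [179.9, -0.0, 98.4]
ft_force: [0.8, 0.1, -0.7]
finger_gap: 52.2
```

>>> drive_tool([
  [[-3,-15,0],0],
  [[-7,-38,0],-0.2],
  [[-11,-62,0],-0.3],
  [[-16,-87,0],-0.5],
  [[-20,-112,0],-0.7],
  [[-25,-136,0],-0.9],
  [[-28,-158,0],-1],
  [[-31,-175,0],-1.1],
])

```text
time: 29.37
tool_pos: [537.1, 144.6, 219.1]
tcp_rot: [-179.9, 0.0, 97.3]
ft_force: [0.4, -0.3, -1.9]
finger_gap: 52.1
```

>>> drive_tool([
  [[-4,-25,0],0],
  [[-9,-50,0],0],
  [[-14,-80,0],0],
  [[-19,-110,0],0],
  [[-24,-137,0],0],
  [[-28,-160,0],0],
  [[-30,-171,0],0],
  [[-31,-175.7,0],0],
])

```text
time: 30.03
tool_pos: [506.3, -30.8, 219.2]
tcp_rot: [-180.0, 0.0, 97.2]
ft_force: [-0.3, -0.0, -1.9]
finger_gap: 52.4
```

>>> drive_tool([
  [[0,0,0],0],
  [[0,0,0],0],
  [[0,0,0],0],
  [[0,0,0],0],
  [[0,0,0],0],
  [[0,0,0],0],
  [[0,0,0],0],
  [[0,0,0],0],
])

```text
time: 30.7
tool_pos: [506.9, -29.0, 219.0]
tcp_rot: [-180.0, -0.0, 97.3]
ft_force: [0.3, 0.1, -1.7]
finger_gap: 52.1
```

```bash
python3 look.py e; python3 - <<'E'
from h import *
p=load('escene')['p']; cv2.imwrite('pics/c8.png',cv2.resize(p[145:245,190:290,::-1],None,fx=6,fy=6,interpolation=cv2.INTER_CUBIC))
E
```

```text
[506.9 -29.  219. ] [ 0.3  0.1 -1.7] 52.1389285378299
```

View pics/c8.png

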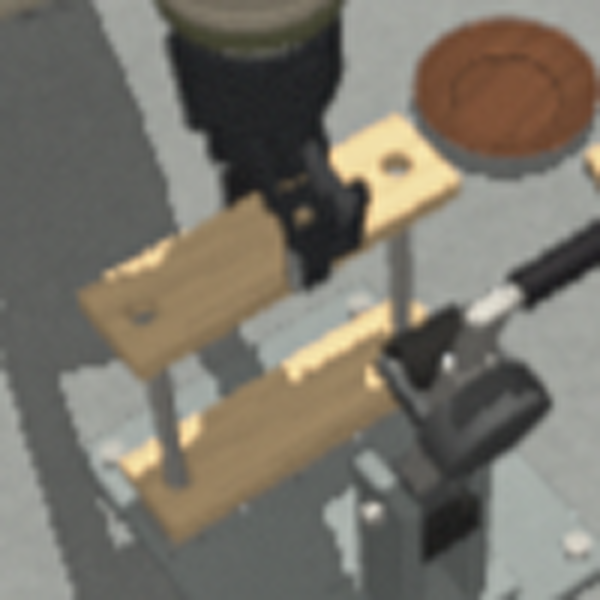

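The holes sit at (397,163) and (144,313), shifted a few crop pixels along the board compared with the first one. I'll measure that properly.

```bash
cat > holes.py <<'E'
from h import *
import sys
def blob(g,u,v,r=4):
    u0,v0=int(round(u)),int(round(v)); w=g[v0-r:v0+r+1,u0-r:u0+r+1]; wt=np.clip(np.median(w)-12-w,0,None)
    yy,xx=np.mgrid[v0-r:v0+r+1,u0-r:u0+r+1]; return (wt*xx).sum()/wt.sum(),(wt*yy).sum()/wt.sum()
def run(f,a,b,z):
    s=load(f); g=cv2.cvtColor(s['p'],cv2.COLOR_RGB2GRAY).astype(float); S=lambda x,y:((x+.5)/6-.5+190,(y+.5)/6-.5+145)
    A=blob(g,*S(*a)); B=blob(g,*S(*b)); L=pl(s,*A,z)[:2];Q=pl(s,*B,z)[:2]; e=L-Q
    print(f,np.round(A,2),np.round(B,2),((L+Q)/2).round(1),np.linalg.norm(e).round(1),(np.degrees(np.arctan2(e[1],e[0]))-90).round(2))
if __name__=='__main__':
    run('bscene',(401,158),(150,307),211); run('escene',(397,163),(144,313),210)
E
python3 holes.py
```

```text
bscene [256.42 171.06] [214.15 196.55] [507.7 -27.5] 152.7 9.04
escene [255.65 171.77] [213.16 197.29] [508.2 -30.7] 153.1 8.91
```

>>> drive_tool([
  [[0,1.5,0],0],
  [[-0.4,3,-8],0],
  [[-0.4,3,-18],0],
  [[-0.4,3,-25],0],
  [[-0.4,3,-30],0],
  [[-0.4,3,-35],0],
  [[-0.4,3,-40],0],
  [[-0.4,3,-45],0],
])

```text
time: 31.47
tool_pos: [506.5, -26.3, 173.5]
tcp_rot: [-180.0, -0.0, 97.3]
ft_force: [0.4, -0.2, -1.3]
finger_gap: 52.1
```

```bash
python3 look.py f; python3 - <<'E'
from h import *
p=load('fscene')['p']; cv2.imwrite('pics/c9.png',cv2.resize(p[145:245,190:290,::-1],None,fx=6,fy=6,interpolation=cv2.INTER_CUBIC))
E
```

```text
[506.5 -26.3 173.5] [ 0.4 -0.2 -1.3] 52.08909678660732
```

View pics/c9.png

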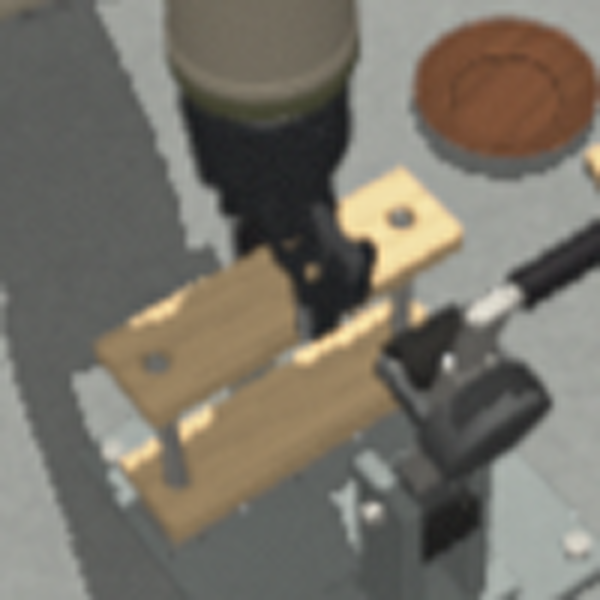

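Rod tips sit inside both holes with no force, so I'll continue down to TCP about 77.

>>> drive_tool([
  [[0,0,-10],0],
  [[0,0,-25],0],
  [[0,0,-40],0],
  [[0,0,-55],0],
  [[0,0,-70],0],
  [[0,0,-82],0],
  [[0,0,-90],0],
  [[0,0,-92],0],
])

```text
time: 32.23
tool_pos: [505.7, -26.2, 80.5]
tcp_rot: [-179.9, -0.0, 97.3]
ft_force: [-0.3, 0.1, -1.4]
finger_gap: 52.0
```

>>> drive_tool([
  [[0,0,-1],0],
  [[0,0,-2],0],
  [[0,0,-3],0],
  [[0,0,-4],0],
  [[0,0,-5],0],
  [[0,0,-5],0],
  [[0,0,-5],0],
  [[0,0,-5],0],
])

```text
time: 32.9
tool_pos: [506.7, -26.3, 77.3]
tcp_rot: [180.0, 0.0, 97.3]
ft_force: [0.2, -0.4, -0.5]
finger_gap: 51.8
```

>>> drive_tool([
  [[0,0,0],0],
  [[0,0,0],0],
  [[0,0,0],0],
  [[0,0,0],0],
  [[0,0,10],0],
  [[0,0,25],0],
  [[0,0,50],0],
  [[0,0,75],0],
], fingers=80)

```text
time: 33.57
tool_pos: [505.7, -26.2, 152.9]
tcp_rot: [-179.9, -0.0, 97.3]
ft_force: [0.2, -1.3, -0.3]
finger_gap: 80.1
```

>>> drive_tool([
  [[0,0,25],0],
  [[0,0,55],0],
  [[0,0,80],0],
  [[0,0,95],0],
  [[0,10,100],0],
  [[-2,30,100],-1],
  [[-5,55,100],-2],
  [[-9,85,100],-3],
])

```text
time: 34.23
tool_pos: [497.0, 59.3, 251.7]
tcp_rot: [-180.0, 0.0, 94.2]
ft_force: [0.1, 0.5, -1.2]
finger_gap: 80.3
```

```bash
python3 look.py g; python3 boards.py g
```

```text
[497.   59.3 251.7] [ 0.1  0.5 -1.2] 80.30224520202655
top c 598.8 112.5 size 34 153 long axis 90.7
scene c 468.0 -21.9 size 64 191 long axis 104.0
scene c 440.0 318.4 size 58 193 long axis 83.4
```

View pics/gsceneb.png

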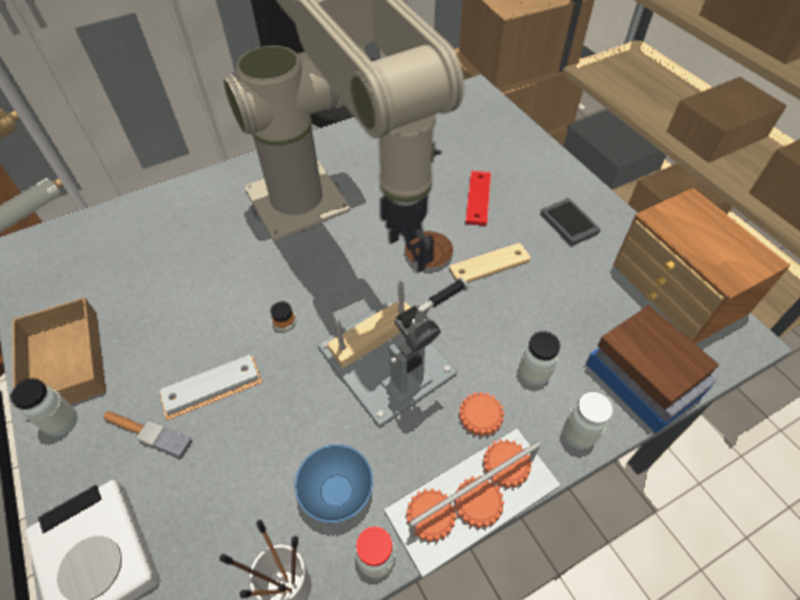

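Both boards are in place on the bed, and board 1 is unmoved at (440,319).

>>> drive_tool([
  [[-4,20,0],-1],
  [[-9,45,0],-2],
  [[-15,70,0],-3],
  [[-21,97,0],-4],
  [[-27,124,0],-5],
  [[-33,151,0],-6],
  [[-39,178,0],-7],
  [[-45,205,0],-8],
])

```text
time: 35.0
tool_pos: [451.6, 264.8, 251.5]
tcp_rot: [-180.0, 0.0, 86.3]
ft_force: [0.4, 0.0, 0.4]
finger_gap: 79.9
```

>>> drive_tool([
  [[-5,22,-10],-1],
  [[-9,40,-35],-2],
  [[-12,52,-65],-2.7],
  [[-13,56,-95],-2.7],
  [[-13,56,-125],-2.7],
  [[-13,56,-155],-2.7],
  [[-13,56,-172],-2.7],
  [[-13,56,-177],-2.7],
])

```text
time: 35.67
tool_pos: [436.4, 318.0, 70.4]
tcp_rot: [-179.7, 0.3, 83.6]
ft_force: [-1.1, 0.4, -0.5]
finger_gap: 80.2
```

>>> drive_tool([
  [[0,0,0],0],
  [[0,0,0],0],
  [[0,0,0],0],
  [[0,0,0],0],
  [[0,0,0],0],
  [[0,0,0],0],
  [[0,0,0],0],
  [[0,0,0],0],
])

```text
time: 36.33
tool_pos: [439.6, 319.8, 75.4]
tcp_rot: [180.0, -0.0, 83.6]
ft_force: [0.7, 0.8, 0.3]
finger_gap: 80.0
```

>>> drive_tool([
  [[0,0,-10],0],
  [[0,0,-20],0],
  [[0,0,-30],0],
  [[0,0,-40],0],
  [[0,0,-48],0],
  [[0,0,-52],0],
  [[0,0,-53],0],
  [[0,0,-53],0],
])

```text
time: 37.0
tool_pos: [439.2, 319.5, 21.5]
tcp_rot: [-180.0, 0.0, 83.6]
ft_force: [0.3, -0.4, 0.3]
finger_gap: 80.3
```

>>> drive_tool([
  [[0,0,0],0],
  [[0,0,0],0],
  [[0,0,0],0],
  [[0,0,0],0],
  [[0,0,0],0],
  [[0,0,0],0],
  [[0,0,0],0],
  [[0,0,0],0],
], fingers=40)

```text
time: 37.67
tool_pos: [440.4, 320.2, 23.2]
tcp_rot: [179.9, -0.1, 83.6]
ft_force: [-0.4, -0.1, 5.6]
finger_gap: 52.4
```

>>> drive_tool([
  [[0,0,10],0],
  [[0,0,30],0],
  [[0,0,55],0],
  [[0,0,85],0],
  [[0,0,115],0],
  [[0,0,145],0],
  [[0,0,175],0],
  [[0,0,197],0],
])

```text
time: 38.33
tool_pos: [439.8, 319.9, 222.6]
tcp_rot: [179.9, -0.1, 83.6]
ft_force: [0.1, -0.9, -1.6]
finger_gap: 52.5
```

>>> drive_tool([
  [[3,-15,0],0.5],
  [[7,-38,0],1.5],
  [[12,-62,0],3],
  [[17,-87,0],4],
  [[22,-112,0],5],
  [[27,-136,0],6],
  [[31,-158,0],7],
  [[34,-175,0],8],
])

```text
time: 39.0
tool_pos: [473.3, 142.9, 219.4]
tcp_rot: [-180.0, 0.0, 91.6]
ft_force: [-0.3, 0.6, -2.1]
finger_gap: 51.9
```

>>> drive_tool([
  [[5,-25,0],1],
  [[10,-50,0],2],
  [[15,-80,0],3],
  [[20,-107,0],4],
  [[25,-132,0],5],
  [[30,-156,0],5.7],
  [[33,-169,0],5.7],
  [[33.4,-173,0],5.7],
])

```text
time: 39.67
tool_pos: [507.0, -30.1, 219.3]
tcp_rot: [-180.0, 0.0, 97.2]
ft_force: [0.9, 0.4, -1.0]
finger_gap: 52.0
```

>>> drive_tool([
  [[0,0,0],0],
  [[0,0,0],0],
  [[0,0,0],0],
  [[0,0,0],0],
  [[0,0,0],0],
  [[0,0,0],0],
  [[0,0,0],0],
  [[0,0,0],0],
])

```text
time: 40.33
tool_pos: [506.9, -28.0, 219.1]
tcp_rot: [180.0, 0.0, 97.3]
ft_force: [0.5, -0.1, -1.1]
finger_gap: 52.2
```

```bash
python3 look.py k; python3 - <<'E'
from h import *
p=load('kscene')['p']; cv2.imwrite('pics/c10.png',cv2.resize(p[145:245,190:290,::-1],None,fx=6,fy=6,interpolation=cv2.INTER_CUBIC))
from holes import run
run('kscene',(398,160),(147,310),210)
E
```

```text
[506.9 -28.  219.1] [ 0.5 -0.1 -1.1] 52.23993275406878
kscene [256.07 171.43] [213.31 197.28] [508.  -29.6] 154.5 9.1
```

View pics/c10.png

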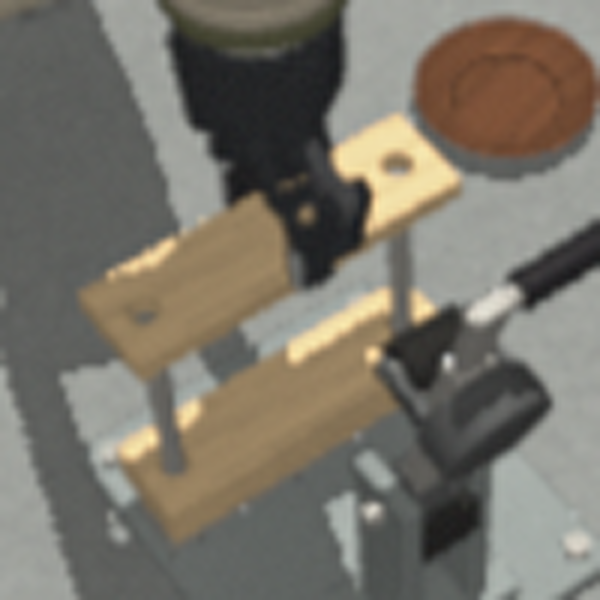

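The image looks the same as for board 2: the holes sit about 2 mm towards -y. I'll correct by +2.2 in y and insert.

>>> drive_tool([
  [[0,1.2,0],0],
  [[-0.3,2.2,-8],0],
  [[-0.3,2.2,-18],0],
  [[-0.3,2.2,-25],0],
  [[-0.3,2.2,-30],0],
  [[-0.3,2.2,-35],0],
  [[-0.3,2.2,-40],0],
  [[-0.3,2.2,-45],0],
])

```text
time: 41.1
tool_pos: [506.6, -26.1, 173.5]
tcp_rot: [-180.0, -0.0, 97.3]
ft_force: [0.0, -0.5, -2.1]
finger_gap: 52.0
```

```bash
python3 look.py l; python3 - <<'E'
from h import *
p=load('lscene')['p']; cv2.imwrite('pics/c11.png',cv2.resize(p[145:245,190:290,::-1],None,fx=6,fy=6,interpolation=cv2.INTER_CUBIC))
E
```

```text
[506.6 -26.1 173.5] [ 0.  -0.5 -2.1] 51.984776035655706
```

View pics/c11.png

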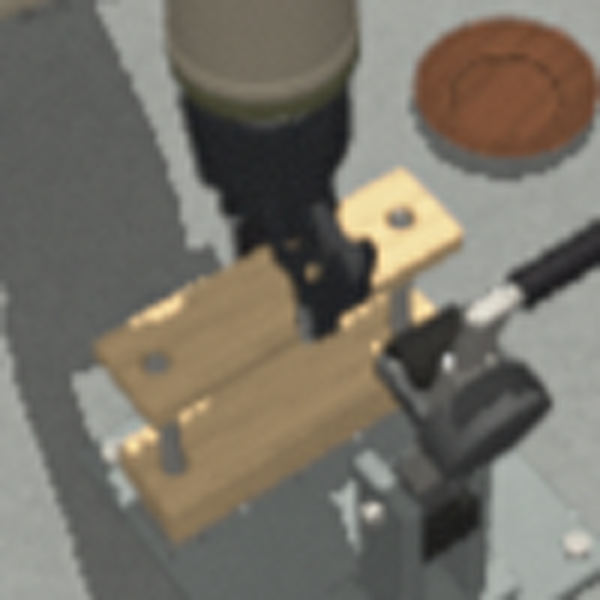

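Board 3 of the stack is on the rods (tips visible in both holes). I'll lower, release, and go towards the mat.

>>> drive_tool([
  [[0,0,-10],0],
  [[0,0,-25],0],
  [[0,0,-40],0],
  [[0,0,-54],0],
  [[0,0,-66],0],
  [[0,0,-74],0],
  [[0,0,-78],0],
  [[0,0,-79],0],
])

```text
time: 41.87
tool_pos: [506.2, -26.0, 94.2]
tcp_rot: [-179.9, -0.0, 97.3]
ft_force: [0.2, 0.4, -1.4]
finger_gap: 52.1
```

>>> drive_tool([
  [[0,0,-1],0],
  [[0,0,-2],0],
  [[0,0,-3],0],
  [[0,0,-4],0],
  [[0,0,-4],0],
  [[0,0,-4],0],
  [[0,0,-4],0],
  [[0,0,-4],0],
])

```text
time: 42.53
tool_pos: [506.7, -26.1, 91.3]
tcp_rot: [180.0, 0.0, 97.3]
ft_force: [-0.4, 0.3, 0.3]
finger_gap: 51.9
```

>>> drive_tool([
  [[0,0,0],0],
  [[0,0,0],0],
  [[0,0,0],0],
  [[0,0,0],0],
  [[0,0,10],0],
  [[0,0,25],0],
  [[0,0,50],0],
  [[0,0,75],0],
], fingers=80)

```text
time: 43.2
tool_pos: [505.9, -26.0, 166.9]
tcp_rot: [-179.9, -0.0, 97.3]
ft_force: [0.2, 0.2, -0.2]
finger_gap: 79.9
```

>>> drive_tool([
  [[0,0,25],0],
  [[0,0,50],0],
  [[0,-5,70],0],
  [[-3,-20,80],-1],
  [[-8,-42,80],-2],
  [[-13,-65,80],-3],
  [[-18,-90,80],-4],
  [[-23,-115,80],-5],
])

```text
time: 43.87
tool_pos: [483.3, -142.0, 247.2]
tcp_rot: [179.9, 0.0, 92.3]
ft_force: [0.3, -0.3, -0.2]
finger_gap: 80.1
```

>>> drive_tool([
  [[-5,-25,0],-1],
  [[-11,-50,0],-2],
  [[-18,-80,0],-3],
  [[-24,-107,0],-4],
  [[-28,-125,0],-5],
  [[-30,-133,0],-6],
  [[-30,-133,0],-6],
  [[-30,-133,0],-6],
])

```text
time: 44.53
tool_pos: [453.7, -273.7, 246.4]
tcp_rot: [180.0, -0.0, 86.3]
ft_force: [0.8, -0.3, 0.3]
finger_gap: 80.2
```

```bash
python3 look.py m; python3 - <<'E'
from h import *
p=load('mscene')['p']; cv2.imwrite('pics/c12.png',cv2.resize(p[165:295,90:290,::-1],None,fx=4,fy=4,interpolation=cv2.INTER_CUBIC))
E
```

```text
[ 453.7 -273.7  246.4] [ 0.8 -0.3  0.3] 80.23362359787367
```

View pics/c12.png

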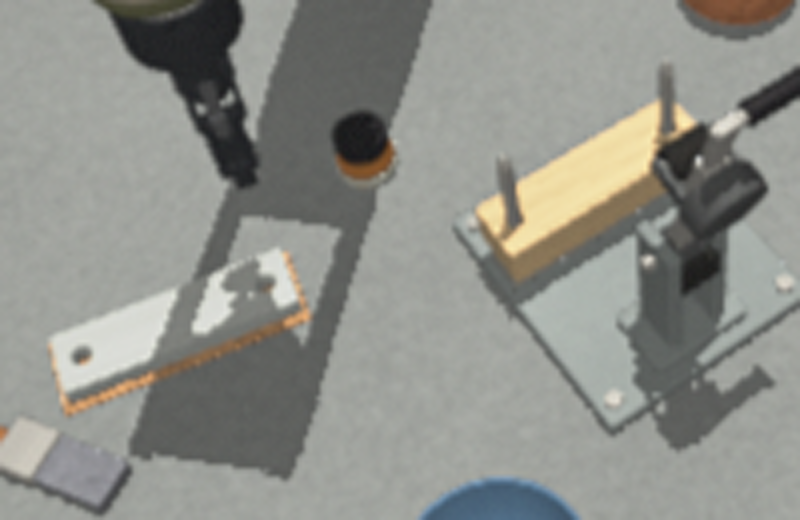

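View pics/mtopb.png

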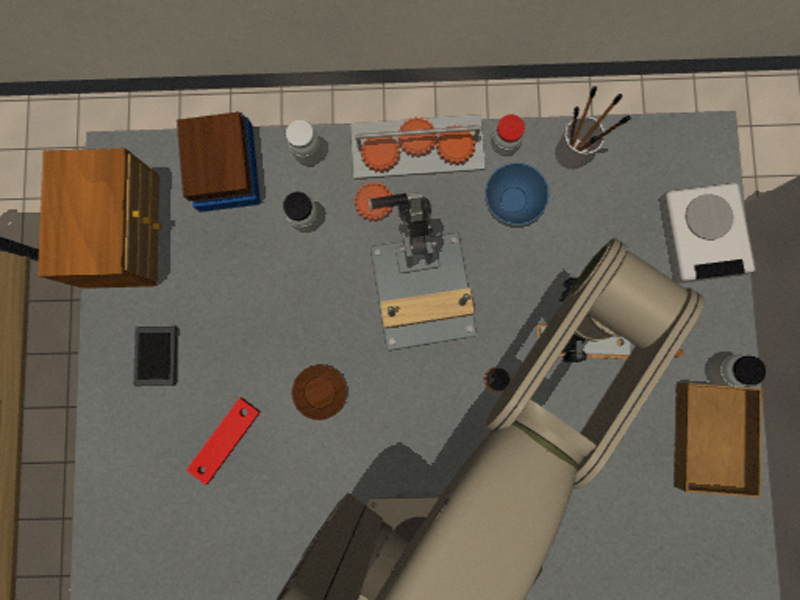

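The stack of three is flat over both rods, and the platen is on the mat. I'll measure the platen from the earlier clear top view.

```bash
python3 - <<'E'
from h import *
from holes import blob
d=load('dtop'); g=cv2.cvtColor(d['p'],cv2.COLOR_RGB2GRAY).astype(float)
W=[]
for u,v in((552,340),(619,341)):
    q=blob(g,u*.64,v*.64); W.append(pl(d,*q,19)[:2])
W=np.array(W);e=W[0]-W[1];print(W,W.mean(0),np.linalg.norm(e),np.degrees(np.arctan2(e[1],e[0])))
E
```

```text
[[ 434.45010198 -296.18517464]
 [ 425.93442245 -446.63276955]] [ 430.19226221 -371.40897209] 150.6884056997836 86.76038400483539
```

>>> drive_tool([
  [[-5,-22,0],0],
  [[-12,-50,0],0],
  [[-18,-77,-10],0],
  [[-22,-92,-35],0.2],
  [[-22.5,-95.2,-70],0.2],
  [[-22.5,-95.2,-105],0.2],
  [[-22.5,-95.2,-140],0.2],
  [[-22.5,-95.2,-165],0.2],
])

```text
time: 45.3
tool_pos: [430.6, -367.0, 77.8]
tcp_rot: [-179.9, -0.1, 86.6]
ft_force: [-0.2, 0.5, -1.9]
finger_gap: 79.8
```

>>> drive_tool([
  [[0,0,0],0],
  [[0,0,0],0],
  [[0,0,0],0],
  [[0,0,0],0],
  [[0,0,0],0],
  [[0,0,0],0],
  [[0,0,0],0],
  [[0,0,0],0],
])

```text
time: 45.97
tool_pos: [431.4, -369.6, 81.8]
tcp_rot: [180.0, 0.0, 86.5]
ft_force: [0.1, 0.1, -0.1]
finger_gap: 80.1
```

>>> drive_tool([
  [[0,0.3,-10],0],
  [[-0.3,0.3,-20],0],
  [[-0.3,0.3,-30],0],
  [[-0.3,0.3,-40],0],
  [[-0.3,0.3,-49],0],
  [[-0.3,0.3,-54],0],
  [[-0.3,0.3,-57],0],
  [[-0.3,0.3,-57],0],
])

```text
time: 46.63
tool_pos: [430.3, -368.5, 23.0]
tcp_rot: [-179.9, -0.1, 86.5]
ft_force: [0.8, -0.3, -0.7]
finger_gap: 80.2
```

>>> drive_tool([
  [[0,0,0],0],
  [[0,0,0],0],
  [[0,0,0],0],
  [[0,0,0],0],
  [[0,0,0],0],
  [[0,0,0],0],
  [[0,0,0],0],
  [[0,0,0],0],
], fingers=40, squeeze=80)

```text
time: 47.3
tool_pos: [431.6, -369.7, 25.3]
tcp_rot: [179.9, 0.1, 86.5]
ft_force: [0.5, 1.3, 5.5]
finger_gap: 52.1
```

>>> drive_tool([
  [[0,0,10],0],
  [[0,0,30],0],
  [[0,0,55],0],
  [[0,0,85],0],
  [[0,0,115],0],
  [[0,0,145],0],
  [[0,0,175],0],
  [[0,0,197],0],
])

```text
time: 47.97
tool_pos: [430.6, -368.9, 223.7]
tcp_rot: [180.0, 0.0, 86.5]
ft_force: [0.0, -1.0, -4.5]
finger_gap: 52.2
```

>>> drive_tool([
  [[3,15,0],0.5],
  [[7,38,0],1.5],
  [[12,62,0],2.5],
  [[17,87,0],3.5],
  [[22,112,0],4.5],
  [[28,136,0],5],
  [[33,158,0],5.3],
  [[37,175,0],5.5],
])

```text
time: 48.63
tool_pos: [466.9, -191.2, 219.5]
tcp_rot: [-179.9, -0.1, 92.1]
ft_force: [0.1, 0.2, -5.6]
finger_gap: 51.9
```

>>> drive_tool([
  [[5,22,0],1],
  [[11,48,0],2],
  [[17,75,0],3],
  [[23,103,0],4],
  [[29,130,0],4.7],
  [[35,152,0],5.2],
  [[38,165,0],5.2],
  [[38.5,166,0],5.2],
])

```text
time: 49.3
tool_pos: [505.3, -24.8, 219.6]
tcp_rot: [-179.9, -0.1, 97.4]
ft_force: [0.1, 1.0, -5.1]
finger_gap: 52.2
```

>>> drive_tool([
  [[0,0,0],0],
  [[0,0,0],0],
  [[0,0,0],0],
  [[0,0,0],0],
  [[0,0,0],0],
  [[0,0,0],0],
  [[0,0,0],0],
  [[0,0,0],0],
])

```text
time: 49.97
tool_pos: [506.3, -28.2, 221.1]
tcp_rot: [180.0, 0.0, 97.2]
ft_force: [-0.5, -0.1, -5.5]
finger_gap: 52.0
```

```bash
python3 look.py n; python3 - <<'E'
from h import *
p=load('nscene')['p']; cv2.imwrite('pics/c13.png',cv2.resize(p[145:245,190:290,::-1],None,fx=6,fy=6,interpolation=cv2.INTER_CUBIC))
E
```

```text
[506.3 -28.2 221.1] [-0.5 -0.1 -5.5] 51.982865636352074
```

View pics/c13.png

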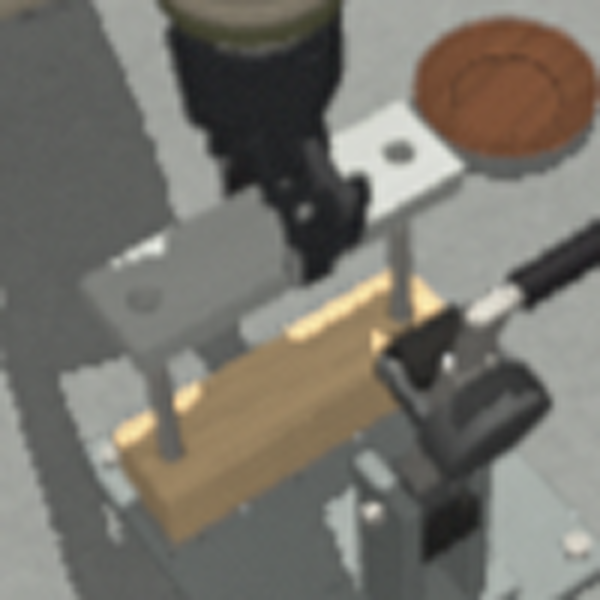

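The platen is held with its holes at (400,151) and (146,300).

```bash
python3 - <<'E'
from holes import *
run('nscene',(400,151),(146,300),217)
E
```

```text
nscene [256.04 169.94] [212.94 195.14] [506.8 -29.3] 153.4 8.25
```

>>> drive_tool([
  [[0.5,1,0],0],
  [[0.7,1.5,-8],0],
  [[0.7,1.5,-18],0],
  [[0.7,1.5,-26],0],
  [[0.7,1.5,-32],0],
  [[0.7,1.5,-37],0],
  [[0.7,1.5,-43],0],
  [[0.7,1.5,-49],0],
])

```text
time: 50.73
tool_pos: [507.2, -26.8, 171.7]
tcp_rot: [180.0, 0.0, 97.2]
ft_force: [0.5, -1.8, -4.6]
finger_gap: 52.1
```

```bash
python3 look.py o; python3 - <<'E'
from h import *
p=load('oscene')['p']; cv2.imwrite('pics/c14.png',cv2.resize(p[145:245,190:290,::-1],None,fx=6,fy=6,interpolation=cv2.INTER_CUBIC))
E
```

```text
[507.2 -26.8 171.7] [ 0.5 -1.8 -4.6] 52.09316083298941
```

View pics/c14.png

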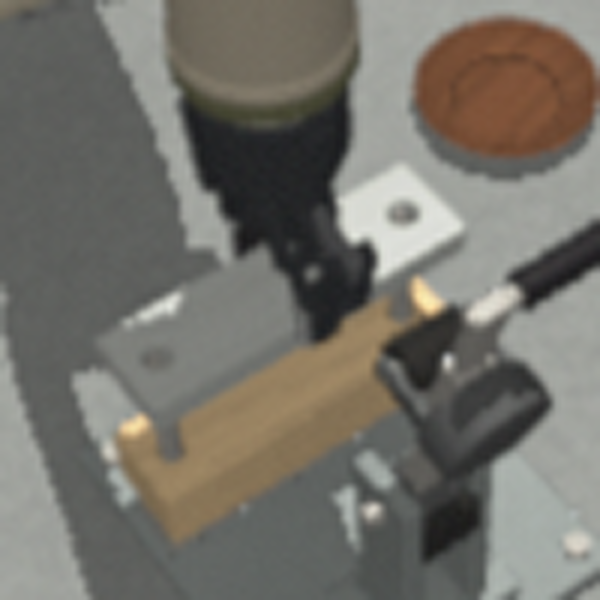

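On the rods. Lowering to the stack.

>>> drive_tool([
  [[0,-0.5,-8],0],
  [[0,-0.5,-20],0],
  [[0,-0.5,-32],0],
  [[0,-0.5,-44],0],
  [[0,-0.5,-53],0],
  [[0,-0.5,-59],0],
  [[0,-0.5,-62],0],
  [[0,-0.5,-63],0],
])

```text
time: 51.5
tool_pos: [506.5, -26.9, 108.2]
tcp_rot: [-179.9, -0.0, 97.2]
ft_force: [-0.4, -1.2, -5.9]
finger_gap: 52.0
```

>>> drive_tool([
  [[0,0,-1],0],
  [[0,0,-2],0],
  [[0,0,-3],0],
  [[0,0,-4],0],
  [[0,0,-4.5],0],
  [[0,0,-4.5],0],
  [[0,0,-4.5],0],
  [[0,0,-4.5],0],
])

```text
time: 52.17
tool_pos: [507.1, -27.0, 104.7]
tcp_rot: [180.0, 0.0, 97.2]
ft_force: [0.5, -0.2, -5.0]
finger_gap: 51.6
```

>>> drive_tool([
  [[0,0,-0.5],0],
  [[0,0,-1],0],
  [[0,0,-1.5],0],
  [[0,0,-2],0],
  [[0,0,-2],0],
  [[0,0,-2],0],
  [[0,0,-2],0],
  [[0,0,-2],0],
])

```text
time: 52.83
tool_pos: [507.2, -27.0, 104.3]
tcp_rot: [180.0, 0.0, 97.2]
ft_force: [-8.7, 1.3, 11.6]
finger_gap: 52.2
```

>>> drive_tool([
  [[0,0,0],0],
  [[0,0,0],0],
  [[0,0,0],0],
  [[0,0,0],0],
  [[0,0,5],0],
  [[0,0,15],0],
  [[0,0,35],0],
  [[0,0,55],0],
], fingers=80)

```text
time: 53.5
tool_pos: [506.5, -26.9, 158.3]
tcp_rot: [-179.9, -0.0, 97.2]
ft_force: [0.4, -1.0, 0.2]
finger_gap: 79.9
```

>>> drive_tool([
  [[0,0,25],0],
  [[0,0,55],0],
  [[0,0,90],0],
  [[0,0,125],0],
  [[0,0,160],0],
  [[0,0,195],0],
  [[0,0,220],0],
  [[0,0,240],0],
])

```text
time: 54.17
tool_pos: [507.2, -27.0, 402.1]
tcp_rot: [179.7, 0.1, 97.2]
ft_force: [1.2, 0.5, 0.2]
finger_gap: 79.7
```

```bash
python3 look.py q; python3 - <<'E'
from h import *
p=load('qscene')['p']; cv2.imwrite('pics/c15.png',cv2.resize(p[145:245,190:300,::-1],None,fx=6,fy=6,interpolation=cv2.INTER_CUBIC))
ux=np.array([np.cos(np.radians(7.3)),np.sin(np.radians(7.3))]); uy=np.array([-ux[1],ux[0]])
P=lambda a,y:np.array([*(np.array([507,-28.5])+(120-200*np.cos(a))*ux+y*uy),135+200*np.sin(a)])
for a in (1.8,1.75): print(a,P(a,50))
d=load('qscene')
for y in(14,76): print('pred px crop',[(np.array(proj(d,P(1.8,y)))-[190,145])*6])
E
```

```text
[507.2 -27.  402.1] [1.2 0.5 0.2] 79.71890364173836
1.8 [664.74620169  42.11634421 329.76952618]
1.75 [655.03435708  40.87222822 331.79718937]
pred px crop [array([510.89311549, 294.82984794])]
pred px crop [array([627.98526706, 223.87046694])]
```

View pics/c15.png

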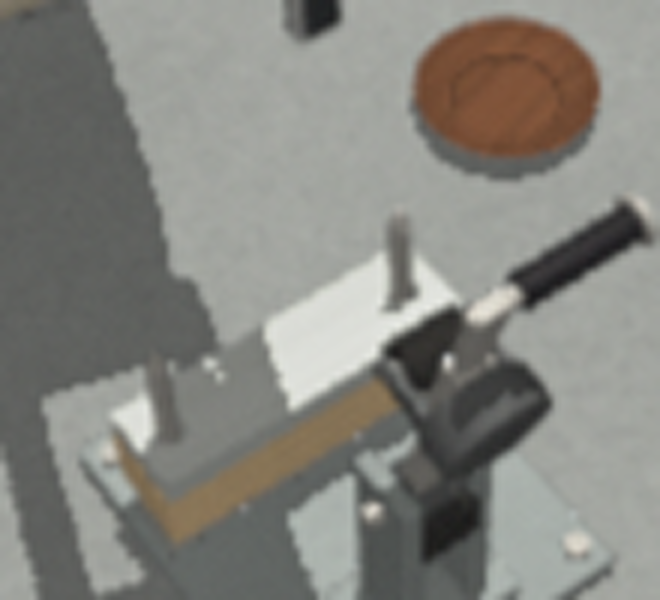

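The platen lies flat on the three boards, and the handle at (515,290)-(638,222) matches the predicted 1.8 rad. Next I'll go above it.

>>> drive_tool([
  [[12,5,0],0],
  [[35,15,0],0],
  [[60,26,0],0],
  [[85,37,0],0],
  [[110,48,0],0],
  [[135,59,0],0],
  [[151,66,0],0],
  [[157.5,69,0],0],
], fingers=40)

```text
time: 54.93
tool_pos: [665.6, 43.1, 395.7]
tcp_rot: [-179.9, -0.0, 97.3]
ft_force: [0.1, -0.6, -1.1]
finger_gap: 40.3
```

>>> drive_tool([
  [[0,0,0],0],
  [[0,0,0],0],
  [[0,0,-10],0],
  [[0,0,-25],0],
  [[0,0,-40],0],
  [[0,0,-52],0],
  [[0,0,-59],0],
  [[0,0,-61],0],
])

```text
time: 55.6
tool_pos: [663.4, 41.6, 334.7]
tcp_rot: [-179.9, -0.0, 97.2]
ft_force: [-0.4, -0.7, -0.2]
finger_gap: 39.7
```

>>> drive_tool([
  [[0,0,0],0],
  [[0,0,0],0],
  [[0,0,0],0],
  [[0,0,0],0],
  [[0,0,0],0],
  [[0,0,0],0],
  [[0,0,0],0],
  [[0,0,0],0],
], fingers=10, squeeze=70)

```text
time: 56.27
tool_pos: [664.7, 41.9, 337.6]
tcp_rot: [179.9, 0.0, 97.2]
ft_force: [-2.7, -0.6, 4.7]
finger_gap: 16.3
```

```bash
python3 - <<'E'
from h import *
ux=np.array([np.cos(np.radians(7.3)),np.sin(np.radians(7.3))])
P=lambda a:np.array([*( (120-200*np.cos(a))*ux),135+200*np.sin(a)])
A=np.linspace(1.8,0.0,25)
for k in range(3):
    for i in range(1,9): print(round(A[8*k+i],3),np.round(P(A[8*k+i])-P(A[8*k]),1))
    print()
print(r.sense()['tool_pos'],r.sense()['finger_gap'],r.sense()['ft_force'])
E
```

```text
1.725 [-14.6  -1.9   2.9]
1.65 [-29.4  -3.8   4.6]
1.575 [-44.2  -5.7   5.2]
1.5 [-59.1  -7.6   4.7]
1.425 [-73.9  -9.5   3.1]
1.35 [-88.5 -11.3   0.4]
1.275 [-102.9  -13.2   -3.5]
1.2 [-117.   -15.    -8.4]

1.125 [-13.7  -1.7  -6. ]
1.05 [-26.8  -3.4 -12.9]
0.975 [-39.4  -5.1 -20.9]
0.9 [-51.4  -6.6 -29.7]
0.825 [-62.7  -8.  -39.5]
0.75 [-73.3  -9.4 -50.1]
0.675 [-83.  -10.6 -61.4]
0.6 [-91.8 -11.8 -73.5]

0.525 [ -7.9  -1.  -12.7]
0.45 [-14.9  -1.9 -25.9]
0.375 [-20.9  -2.7 -39.7]
0.3 [-25.8  -3.3 -53.8]
0.225 [-29.6  -3.8 -68.3]
0.15 [-32.4  -4.2 -83. ]
0.075 [-34.1  -4.4 -97.9]
0.0 [ -34.6   -4.4 -112.9]

[664.65568915  41.90108294 337.55925312] 16.294232148082163 [-2.73527318 -0.627446    4.72223991]
```

>>> drive_tool([
  [[-14.6,-1.9,2.9],0],
  [[-29.4,-3.8,4.6],0],
  [[-44.2,-5.7,5.2],0],
  [[-59.1,-7.6,4.7],0],
  [[-73.9,-9.5,3.1],0],
  [[-88.5,-11.3,0.4],0],
  [[-102.9,-13.2,-3.5],0],
  [[-117,-15,-8.4],0],
])

```text
time: 56.93
tool_pos: [547.7, 26.0, 329.2]
tcp_rot: [179.8, 0.1, 97.2]
ft_force: [1.4, -5.5, 2.1]
finger_gap: 15.5
```

>>> drive_tool([
  [[-13.7,-1.7,-6],0],
  [[-26.8,-3.4,-12.9],0],
  [[-39.4,-5.1,-20.9],0],
  [[-51.4,-6.6,-29.7],0],
  [[-62.7,-8,-39.5],0],
  [[-73.3,-9.4,-50.1],0],
  [[-83,-10.6,-61.4],0],
  [[-91.8,-11.8,-73.5],0],
])

```text
time: 57.6
tool_pos: [455.3, 13.4, 254.6]
tcp_rot: [180.0, 0.2, 97.1]
ft_force: [0.8, -9.2, -0.2]
finger_gap: 15.8
```

>>> drive_tool([
  [[-7.9,-1,-12.7],0],
  [[-14.9,-1.9,-25.9],0],
  [[-20.9,-2.7,-39.7],0],
  [[-25.8,-3.3,-53.8],0],
  [[-29.6,-3.8,-68.3],0],
  [[-32.4,-4.2,-83],0],
  [[-33.4,-4.3,-90],0],
  [[-33.8,-4.4,-95],0],
])

```text
time: 58.27
tool_pos: [422.0, 8.8, 158.5]
tcp_rot: [180.0, 0.2, 97.2]
ft_force: [2.2, -11.2, -2.9]
finger_gap: 15.6
```

>>> drive_tool([
  [[0,0,-3],0],
  [[0,0,-6],0],
  [[0,0,-9],0],
  [[0,0,-12],0],
  [[0,0,-15],0],
  [[0,0,-17],0],
  [[0,0,-17],0],
  [[0,0,-17],0],
])

```text
time: 58.93
tool_pos: [421.5, 8.7, 142.5]
tcp_rot: [-179.9, 0.2, 97.2]
ft_force: [-4.1, -12.7, 1.6]
finger_gap: 15.7
```

```bash
python3 look.py t; python3 - <<'E'
from h import *
p=load('tscene')['p']; cv2.imwrite('pics/c16.png',cv2.resize(p[125:255,180:310,::-1],None,fx=4.6,fy=4.6,interpolation=cv2.INTER_CUBIC))
E
```

```text
[421.5   8.7 142.5] [ -4.1 -12.7   1.6] 15.722720064826861
```

View pics/c16.png

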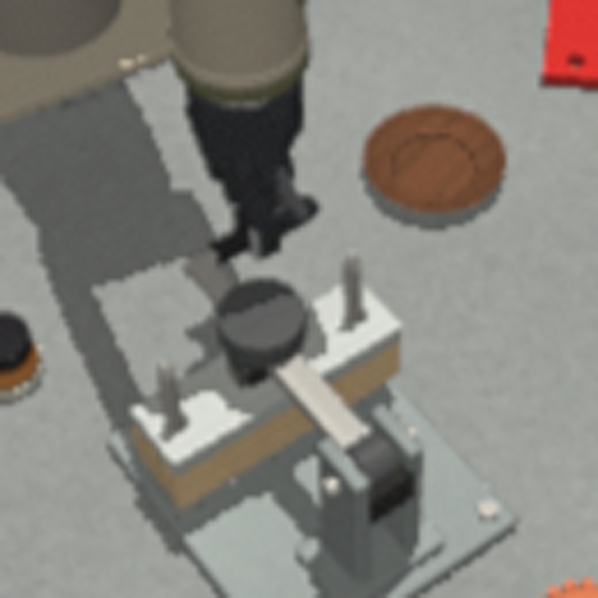

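The foot is at or just above the platen (handle about level). I'll press slightly, release, and back off upward.

>>> drive_tool([
  [[0,0,-1],0],
  [[0,0,-2],0],
  [[0,0,-2],0],
  [[0,0,-2],0],
  [[0,0,-2],0],
  [[0,0,-2],0],
  [[0,0,-2],0],
  [[0,0,-2],0],
])

```text
time: 59.7
tool_pos: [421.7, 8.7, 142.0]
tcp_rot: [-179.9, 0.2, 97.2]
ft_force: [-12.1, -12.2, 15.8]
finger_gap: 15.5
```

>>> drive_tool([
  [[0,0,0],0],
  [[0,0,0],0],
  [[0,0,0],0],
  [[0,0,0],0],
  [[0,0,0],0],
  [[0,0,8],0],
  [[0,0,20],0],
  [[0,0,40],0],
], fingers=45)

```text
time: 60.37
tool_pos: [420.6, 11.0, 179.7]
tcp_rot: [-179.8, -0.1, 97.2]
ft_force: [-0.2, -0.5, 0.2]
finger_gap: 45.3
```

>>> drive_tool([
  [[0,0,20],0],
  [[0,0,45],0],
  [[0,0,75],0],
  [[-5,15,100],0],
  [[-10,35,110],0],
  [[-15,60,110],0],
  [[-20,90,110],0],
  [[-20,120,110],0],
])

```text
time: 61.03
tool_pos: [401.4, 131.9, 292.0]
tcp_rot: [179.9, -0.0, 97.2]
ft_force: [1.2, 0.3, 0.1]
finger_gap: 45.1
```

>>> drive_tool([
  [[0,25,0],0],
  [[0,55,0],0],
  [[0,80,0],0],
  [[0,100,0],0],
  [[0,110,0],0],
  [[0,110,0],0],
  [[0,110,0],0],
  [[0,110,0],0],
])

```text
time: 61.7
tool_pos: [402.0, 240.0, 290.8]
tcp_rot: [-180.0, 0.0, 97.2]
ft_force: [0.7, -0.1, 0.1]
finger_gap: 44.7
```

```bash
python3 look.py u; python3 - <<'E'
from h import *
p=load('uscene')['p']; cv2.imwrite('pics/c17.png',cv2.resize(p[145:255,190:300,::-1],None,fx=5.4,fy=5.4,interpolation=cv2.INTER_CUBIC))
E
```

```text
[402.  240.  290.8] [ 0.7 -0.1  0.1] 44.651918278587274
```

View pics/c17.png

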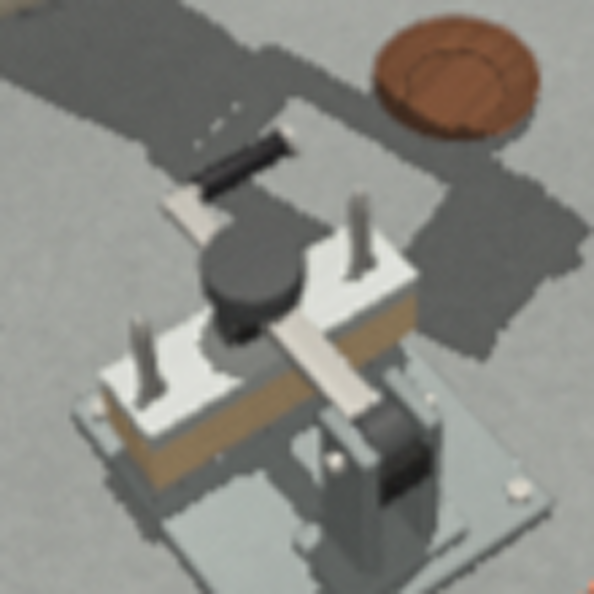

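View pics/utopb.png

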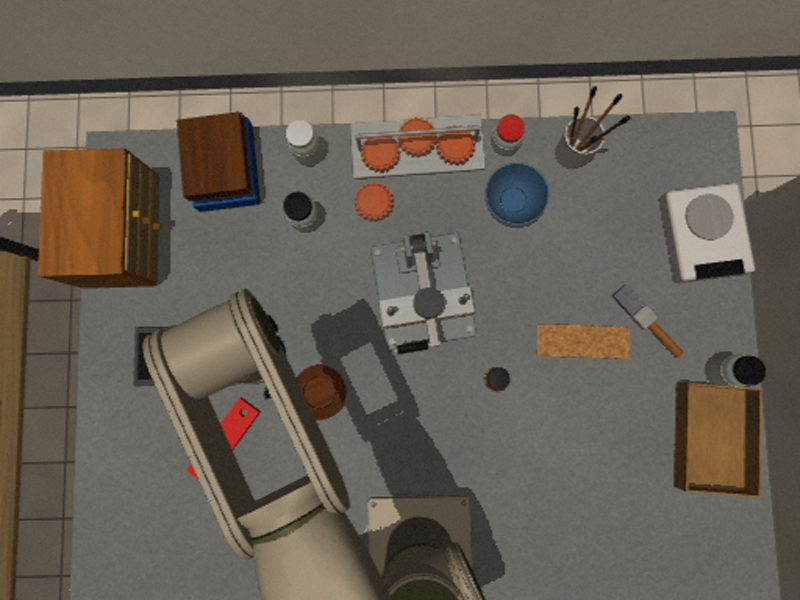

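The lever is down with its foot on the platen. The platen and three boards look level and flush over the rods, the bystanders are unmoved, and the gripper is clear. Handing in.

```bash
python3 -c "
from bench import r
print(r.hand_in(), r.sense()['time'])"
```

```text
the job is handed in; nothing more can be done
the job is handed in; nothing more can be done
```

I finished the job and handed it in at about 62 s of robot time; the hand-in gave no verdict.

I raised the lever past upright and laid the platen on the cork mat. I then lowered all three plywood boards over the rods, put the platen back on top and led the lever down until the foot pressed. I moved the second and third boards 2–3 mm along the bed before inserting them, because the pictures showed their holes slightly off the rods.

**Last checks:**
- **Stack:** the final pictures show the boards and platen lying flat over both rods.
- **Lever:** it is level, at about 0 rad, with the foot on the platen. The wrist force rose to about 16 N upward as I pressed, before letting go.
- **Bench:** the bystanders look unmoved, and the gripper is clear with its force near zero.

**Not checked or off:**
- I did not measure the force between foot and platen after release. I estimate about 7 N from the lever's weight.
- I judged the final centring and tilt from the pictures and the rods' small clearance, not by measuring.
- The gripper brushed the press lightly, probably the left rod, at about 11 N when first taking the handle.
- The two cameras disagreed by up to about 3 mm on the rod tips.

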